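# Cover the staining jars

### The job

The slide-staining row is finished for the day. Take apart the two piles of covers on the lab jack and close every staining jar with its own cover, the one of the same shape and size, so that each lies level with its rim resting on the jar all round and its edges in line with the jar.

Things in the scene. Friction and masses are not known exactly. Their poses are not given: they have to be found in the camera images.
- cover_small: Loose grey plastic cover with a white top inlay, small round, 40 mm across, 18 mm tall: 10 mm thick flange over a narrower spigot, 8 mm deep, 16 mm round, that drops into the jar's mouth. Starts flat face up in one of two piles 110 mm apart on a low lab jack (200 mm square plate, 70 mm above the bench, left side). It lies on the larger round cover. Origin: centre of spigot's underside; z up.
- cover_round: Loose grey plastic cover with a white top inlay, larger round, 54 mm across, 18 mm tall: 10 mm thick flange over a narrower spigot, 8 mm deep, 30 mm round, that drops into the jar's mouth. Starts flat face up in one of two piles 110 mm apart on a low lab jack (200 mm square plate, 70 mm above the bench, left side). It lies on the square or long cover, under the small round one. Origin: centre of spigot's underside; z up.
- cover_slim: Loose grey plastic cover with a white top inlay, slim oblong, 64 x 42 mm, 18 mm tall: 10 mm thick flange over a narrower spigot, 8 mm deep, 40 x 18 mm, that drops into the jar's mouth. Starts flat face up in one of two piles 110 mm apart on a low lab jack (200 mm square plate, 70 mm above the bench, left side). It lies on the square or long cover. Origin: centre of spigot's underside; z up; x along the 64 mm side.
- cover_square: Loose grey plastic cover with a white top inlay, square, 66 x 66 mm, 18 mm tall: 10 mm thick flange over a narrower spigot, 8 mm deep, 42 x 42 mm, that drops into the jar's mouth. Starts flat face up in one of two piles 110 mm apart on a low lab jack (200 mm square plate, 70 mm above the bench, left side). Bottom of its pile. Origin: centre of spigot's underside; z up; x and y along its sides.
- cover_trough: Loose grey plastic cover with a white top inlay, long oblong, 98 x 66 mm, 18 mm tall: 10 mm thick flange over a narrower spigot, 8 mm deep, 74 x 42 mm, that drops into the jar's mouth. Starts flat face up in one of two piles 110 mm apart on a low lab jack (200 mm square plate, 70 mm above the bench, left side). Bottom of its pile. Origin: centre of spigot's underside; z up; x along the 98 mm side.
- jar_small: White open staining jar, small round, 80 mm tall, wall 3 mm, outside 32 mm across, mouth 26 mm across; fixed to the bench; one of six places right of the jack. Its cover has the same outline, overhangs it 4 mm all round, spigot has 5 mm play each way; seated, the cover's origin is 72 mm above the jar's. Origin: centre of underside; z up.
- jar_round: White open staining jar, larger round, 85 mm tall, wall 3 mm, outside 46 mm across, mouth 40 mm across; fixed to the bench; one of six places right of the jack. Its cover has the same outline, overhangs it 4 mm all round, spigot has 5 mm play each way; seated, the cover's origin is 77 mm above the jar's. Origin: centre of underside; z up.
- jar_slim: White open staining jar, slim oblong, 85 mm tall, wall 3 mm, outside 56 x 34 mm, mouth 50 x 28 mm; fixed to the bench; one of six places right of the jack. Its cover has the same outline, overhangs it 4 mm all round, spigot has 5 mm play each way; seated, the cover's origin is 77 mm above the jar's. Origin: centre of underside; z up; x along the 56 mm side.
- jar_square: White open staining jar, square, 85 mm tall, wall 3 mm, outside 58 x 58 mm, mouth 52 x 52 mm; fixed to the bench; one of six places right of the jack. Its cover has the same outline, overhangs it 4 mm all round, spigot has 5 mm play each way; seated, the cover's origin is 77 mm above the jar's. Origin: centre of underside; z up; x and y along its sides.
- jar_trough: White open staining jar, long oblong trough, 70 mm tall, wall 3 mm, outside 90 x 58 mm, mouth 84 x 52 mm; fixed to the bench; one of six places right of the jack. Its cover has the same outline, overhangs it 4 mm all round, spigot has 5 mm play each way; seated, the cover's origin is 62 mm above the jar's. Origin: centre of underside; z up; x along the 90 mm side.
Things that resemble listed ones, but are neither listed nor needed, are in the scene too. What is shaped like the cover_slim but pink is not meant. Leave any blue or yellow look-alike of the jar_slim alone.

How it is judged:
By the outcome, as a careful person would: the job done as asked, in the order asked, and still so for the second after the job is handed in, with the robot touching nothing.
It also fails if it takes over 128 s, if anything falls off the work surface, if the arm or the gripper's body presses on something with over 40 N, if the wrist force passes 120 N, or if a joint passes its speed limit or range.

### The arm

A 7-joint arm with a two-finger parallel gripper is mounted at the origin on the work surface. World frame = base frame: x ahead of the robot, y to its left, z up, the work surface at z = 0. Lengths are in mm, angles in rad, forces in N, time in s.
With the tool pointing down it reaches from about 400 to 875 mm from the base axis. Payload 6.5 kg.
Tool frame: the origin (TCP) lies at the very end of the fingers, on their centre line; the grasp point (between the pads) lies r.pinch_z behind it (r.pinch_z is the distance from the TCP to the grasp point, in mm); x points along the fingers, y is the direction in which the jaws open and shut, and the axes are right-handed (so a half turn about x gives the same grasp; the last joint's range is limited). The gripper opens to 88 mm and grips with 3 to 60 N. Pads are 18 mm wide; open, the fingers measure 123 mm over their backs; the gripper's body (75 mm by 187 mm) begins 45 mm behind the grasp point.
Start: joints at [1.054, 0.536, -0.004, 1.538, 0.003, 1.067, -0.071], TCP at [283.191, -585.058, 238.716] pointing down, gripper open.
Joint ranges: [-2.7, 2.7], [-0.37, 2.16], [-1.27, 1.26], [0.24, 2.4], [-1.31, 4.45], [0.19, 1.91], [-2.76, 2.76]. Speed limits (rad/s): [2.39, 2.39, 3.14, 3.14, 3.14, 3.14, 3.14].

### API

Orientations are given as a unit quaternion [w, x, y, z].
In Python, from rig import r gives the robot as it stands. The module is installed in compiled form; this text tells all that it offers.
- The arm moves only by the shell command python3 -m crank 'ROWS'. ROWS is JSON, a list of rows, each an object with "dr": the turn, a rotation vector about the tool's x, y, z in rad, a list of three; "offset": the shift along the tool's x, y, z in m, a list of three; "claw": the closure, from -1 (fully open) to 1 (shut). In form: [{"dr": [wx, wy, wz], "offset": [dx, dy, dz], "claw": claw}, ...]. A call has exactly 10 rows; each row is the pose to reach, as a shift and turn from the pose commanded when the call began, along the tool's axes at that moment; what a row does not reach only later rows make up. A row lasts 1/10 s, in which the tool goes at most 50 mm and 8.59 degrees, less where a joint would pass 70% of its speed; a pose out of reach is approached as far as the arm can. A call with a gripper value outside its range is refused whole. The fingers move at their own pace and stop on an object; the grip force is fixed at half the most. Time passes only in rows, so rows that repeat a pose let the fingers close, or fill a call up. It gives the time, the measured TCP pose, the force and the opening at its end, in the units of the state.
- r.observe(): the state, without advancing time (a new reading comes with each control period).
- r.capture(name): name is "scene" or "top" or "wrist"; returns the picture (384x512x3 uint8, red, green, blue); there is no depth.
- r.camera_model(name): a dict with "fx", "fy", "cx", "cy" (pixels), "rvec" (rotation vector, rad) and "tvec" (3), from world to camera coordinates, as OpenCV has them; the wrist camera has in their place "hand_eye" (4x4, takes a point from camera to tool coordinates, whose origin is the TCP and whose axes are the tool frame's). Camera axes: x right, y down, z forward; pixel columns grow to the right and rows downward; lengths in mm; the calibration is good to about 2 mm. A picture is of the moment at which its call begins: read the wrist's pose just before it. camera_model takes no time and is no camera call.
- r.sign_off(): hands the job in, once; it reports no verdict.
The state is a dict: "time": time; "qpos": joint angles; "joint_velocities": joint speeds; "joint_torque": joint torques, N m; "tcp_pos": TCP position; "tool_rot": TCP orientation; "force": force on the tool from outside, world axes, zero at the start; "torque": the same for the moment, N m; "gripper_width": finger opening in mm.
Only numpy, scipy, OpenCV 4.12 (cv2) and the standard library are available. Lean on these libraries where they do the work, as an engineer would, in place of code of your own. Each camera call takes 0.05 s, during which the arm holds its last target.

## Working session

There is one attempt and no reset: what is moved stays moved. The work goes in short steps, Python scripts to look and compute and a shell command to move; the robot and the scene stay as the last step left them, time stands still between calls to the robot, and variables do not carry over. Pictures are saved under pics/ and viewed, and the job is handed in when it is done.

```bash
mkdir -p pics; ls
python3 - <<'E'
from rig import r
import cv2,numpy as np
s=r.observe()
for k,v in s.items(): print(k,np.round(v,3))
print(r.pinch_z)
for n in ["scene","top","wrist"]:
    print(n,{k:np.round(v,4).tolist() for k,v in r.camera_model(n).items()})
    cv2.imwrite(f"pics/{n}0.png",r.capture(n)[:,:,::-1])
E
```

```text
pics
time 0.0
qpos [ 1.054  0.537 -0.004  1.539  0.003  1.067 -0.071]
joint_velocities [ 0.    -0.    -0.    -0.001 -0.    -0.001  0.001]
joint_torque [ 0.0000e+00 -5.7099e+01  9.9100e-01 -2.5160e+01 -5.6000e-02  1.8000e-02
  0.0000e+00]
tcp_pos [ 282.896 -584.544  237.852]
tool_rot [-0.157 -0.689 -0.159  0.689]
force [-0.553  0.383  0.255]
torque [0.037 0.041 0.031]
gripper_width 87.825
18.700000000000003
scene {'fx': 482.7894, 'fy': 482.7894, 'cx': 255.7551, 'cy': 196.1951, 'rvec': [1.4707, 1.976, -0.9145], 'tvec': [128.6197, -233.889, 1557.1694]}
top {'fx': 379.1275, 'fy': 379.1275, 'cx': 253.7549, 'cy': 196.5265, 'rvec': [2.19, -2.1494, 0.0616], 'tvec': [0.646, 471.1906, 1007.0258]}
wrist {'fx': 290.1981, 'fy': 290.1981, 'cx': 253.545, 'cy': 192.3789, 'hand_eye': [[0.0006, -0.3106, 0.9505, -146.1585], [1.0, 0.0006, -0.0004, 0.6189], [-0.0005, 0.9505, 0.3106, -81.367], [0.0, 0.0, 0.0, 1.0]]}
```

View pics/top0.png

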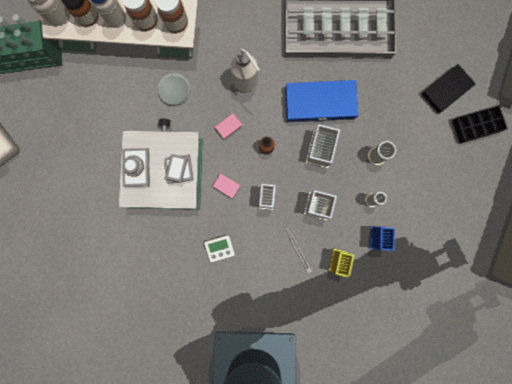

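View pics/scene0.png

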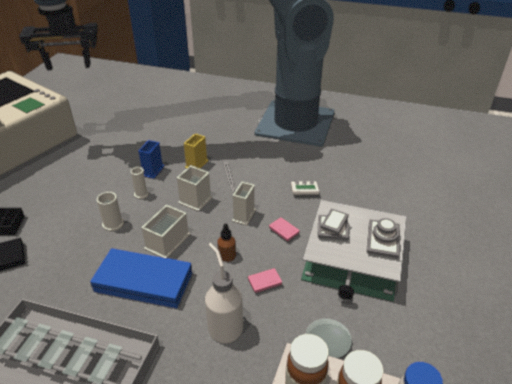

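View pics/wrist0.png

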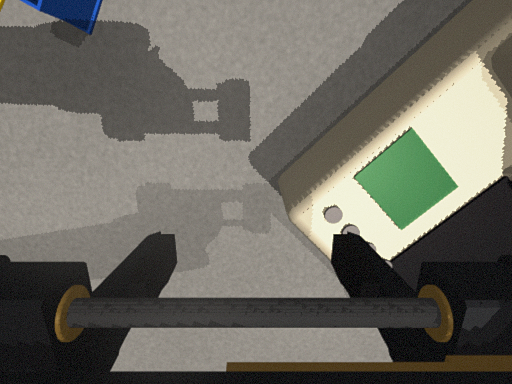

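```bash
cat > h.py <<'E'
from rig import r
import numpy as np, cv2
from scipy.spatial.transform import Rotation as R
def tool():
    s=r.observe(); q=np.array(s["tool_rot"]); 
    return np.array(s["tcp_pos"]),R.from_quat(q[[1,2,3,0]])
def cam(name,pose=None):
    m=r.camera_model(name); K=np.array([[m["fx"],0,m["cx"]],[0,m["fy"],m["cy"]],[0,0,1]])
    if name=="wrist":
        p,q=pose or tool(); H=np.array(m["hand_eye"])
        Rcw=q.as_matrix()@H[:3,:3]; c=q.as_matrix()@H[:3,3]+p
    else:
        Rcw=R.from_rotvec(m["rvec"]).as_matrix().T; c=-Rcw@np.array(m["tvec"])
    return K,Rcw,c
def onplane(C,uv,z):
    K,Rc,c=C; uv=np.atleast_2d(uv).astype(float)
    d=(Rc@np.linalg.inv(K)@np.c_[uv,np.ones(len(uv))].T).T
    return c+d*((z-c[2])/d[:,2])[:,None]
def proj(C,P):
    K,Rc,c=C; x=(np.atleast_2d(P)-c)@Rc; x=x@K.T; return x[:,:2]/x[:,2:]
def snap(name,fn):
    pose=tool(); im=r.capture(name)[:,:,::-1].copy(); cv2.imwrite(f"pics/{fn}.png",im)
    np.savez(f"pics/{fn}.npz",p=pose[0],q=pose[1].as_quat()); return im,cam(name,pose)
def load(name,fn):
    d=np.load(f"pics/{fn}.npz"); return cv2.imread(f"pics/{fn}.png"),cam(name,(d["p"],R.from_quat(d["q"])))
def go(x,y,z,yaw):
    """yaw = world angle of jaw direction (tool y), tool pointing down; prints offset/dr in the tool axes"""
    p,q=tool(); M=q.as_matrix()
    best=None
    for k in (0,np.pi,-np.pi):
        a=yaw+k; Y=np.array([np.cos(a),np.sin(a),0]); X=np.array([0,0,-1.]); T=np.c_[X,Y,np.cross(X,Y)]
        dr=R.from_matrix(M.T@T).as_rotvec()
        if best is None or np.linalg.norm(dr)<np.linalg.norm(best): best=dr
    off=M.T@(np.array([x,y,z])-p)/1000
    s=r.observe()
    print("at",np.round(p,1),"yaw",round(np.degrees(np.arctan2(M[1,1],M[0,1])),1),"q7",round(s["qpos"][6],2),"F",np.round(s["force"],1),"w",round(s["gripper_width"],1),"t",round(s["time"],2))
    print("offset",np.round(off,4),"dr",np.round(best,4),"rows",np.linalg.norm(off)/.05,np.linalg.norm(best)/.15)
E
python3 - <<'E'
from h import *
p,q=tool(); print(q.as_matrix().round(3))
C=cam("top"); print("cam",C[2])
for n,uv,z in [("jack",(160,170),70),("A",(134,167),110),("B",(178,169),100),("slim",(267,197),85),("sq",(321,205),85),("tr",(324,146),70),("round",(381,152),85),("small",(375,200),80),("disp",(245,72),100)]:
    print(n,onplane(C,uv,z).round(0))
im=cv2.imread("pics/top0.png")
cv2.imwrite("pics/topA.png",cv2.resize(im[120:220,110:240],None,fx=6,fy=6,interpolation=cv2.INTER_CUBIC))
cv2.imwrite("pics/topB.png",cv2.resize(im[115:285,240:410],None,fx=3.5,fy=3.5,interpolation=cv2.INTER_CUBIC))
E
```

```text
[[-0.001  0.436 -0.9  ]
 [ 0.001 -0.9   -0.436]
 [-1.    -0.001  0.   ]]
cam [ 389.76918283  -14.70870912 1041.14625867]
jack [[532. 253.  70.]]
A [[532. 308. 110.]]
B [[531. 200. 100.]]
slim [[465. -26.  85.]]
sq [[ 447. -162.   85.]]
tr [[ 601. -171.   70.]]
round [[ 585. -313.   85.]]
small [[ 463. -298.   80.]]
disp [[784.  36. 100.]]
```

```bash
sleep 0
```

```text
(no output)
```

View pics/topA.png

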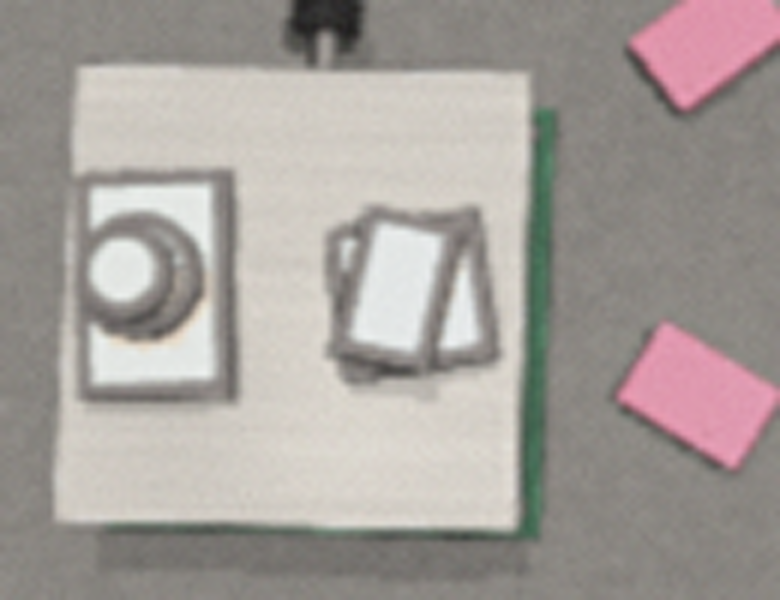

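View pics/topB.png

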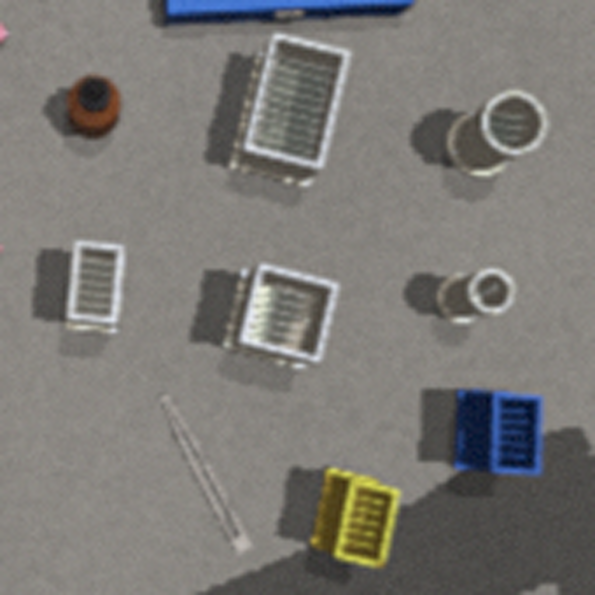

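Run:
```python
from h import *
go(520,-170,250,-np.pi/2)
```

```text
at [ 283.  -584.7  238. ] yaw -64.2 q7 -0.07 F [ 0.6 -0.   0. ] w 87.9 t 0.15
offset [-0.0117 -0.27   -0.394 ] dr [4.508e-01 4.000e-04 1.300e-03] rows 9.55566826860012 3.005631037688341
```

```bash
python3 -m crank '[{"dr":[0.05,0,0],"offset":[-0.01,-0.024,-0.035],"claw":-1},{"dr":[0.1,0,0],"offset":[-0.01,-0.05,-0.073],"claw":-1},{"dr":[0.15,0,0],"offset":[-0.012,-0.078,-0.114],"claw":-1},{"dr":[0.2,0,0],"offset":[-0.012,-0.105,-0.153],"claw":-1},{"dr":[0.25,0,0],"offset":[-0.012,-0.132,-0.193],"claw":-1},{"dr":[0.3,0,0],"offset":[-0.012,-0.16,-0.233],"claw":-1},{"dr":[0.35,0,0],"offset":[-0.012,-0.187,-0.273],"claw":-1},{"dr":[0.4,0,0],"offset":[-0.012,-0.214,-0.312],"claw":-1},{"dr":[0.45,0,0],"offset":[-0.012,-0.242,-0.353],"claw":-1},{"dr":[0.451,0,0],"offset":[-0.012,-0.27,-0.394],"claw":-1}]'
python3 - <<'E'
from h import *
print(r.observe()["joint_velocities"],tool()[0]); snap("wrist","w1"); print(tool()[0])
E
```

```text
time: 1.15
tcp_pos: [520.7, -168.6, 250.7]
tool_rot: [0.001, -0.707, 0.001, 0.707]
force: [0.7, -0.4, -0.0]
gripper_width: 88.4
[-0.73705213  0.15279021 -0.19663859 -0.21961211  0.09400055  0.06878332
 -0.93393656] [ 520.67489072 -168.5746412   250.67867421]
[ 525.28773599 -158.52519431  250.81526348]
```

View pics/w1.png

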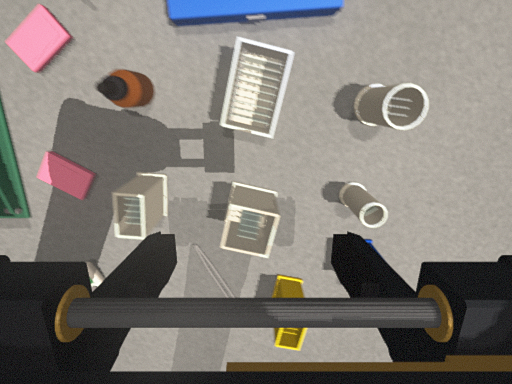

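Run:
```python
from h import *
r.capture("wrist"); r.capture("wrist")
print(np.abs(r.observe()["joint_velocities"]).max(),tool()[0]); im,C=snap("wrist","w2"); print(tool()[0])
cv2.imwrite("pics/w2big.png",cv2.resize(im[20:290,90:470],None,fx=2.1,fy=2.1,interpolation=cv2.INTER_CUBIC))
# bright rim mask
hsv=cv2.cvtColor(im,cv2.COLOR_BGR2HSV)
m=((hsv[:,:,2]>205)&(hsv[:,:,1]<40)).astype(np.uint8)*255
m[235:]=0;cv2.imwrite("pics/w2m.png",m)
```

```text
0.06963839540571709 [ 521.66267067 -166.26407571  250.49013811]
[ 520.41391151 -169.18168027  250.41460913]
```

View pics/w2big.png

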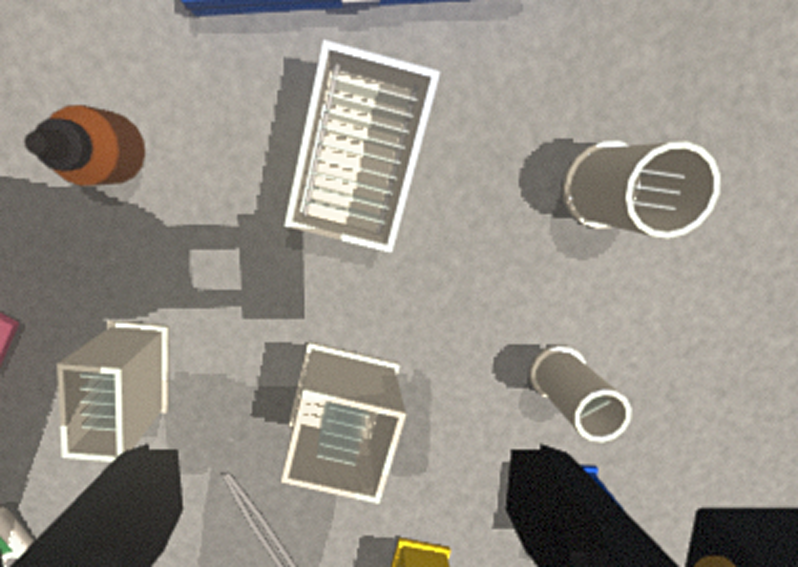

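View pics/w2m.png

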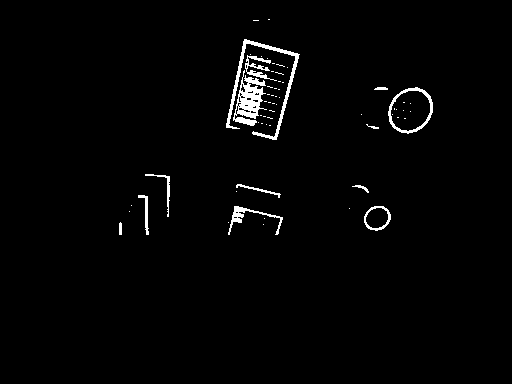

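```bash
cat > rect.py <<'E'
from h import *
def rect(C,cs,z,L,W,name):
    P=onplane(C,cs,z)[:,:2]
    (c,s,a)=cv2.minAreaRect(P.astype(np.float32))
    e=[P[1]-P[0],P[2]-P[1],P[3]-P[2],P[0]-P[3]]
    ang=[np.degrees(np.arctan2(v[1],v[0])) for v in e]
    print(name,"c",P.mean(0).round(1),"sides",[round(float(np.linalg.norm(v)),1) for v in e],"ang mod 90",[round(x%90,1) for x in ang],"ang",[round(x) for x in ang])
E
python3 - <<'E'
from rect import *
im,C=load("wrist","w2")
f=lambda l:(np.array(l)+.5)/2.1-.5+[90,20]
rect(C,f([(325,41),(440,71),(391,251),(285,227)]),70,90,58,"trough 90x58")
rect(C,f([(303,389),(406,412),(381,501),(283,482)]),85,58,58,"square 58")
rect(C,f([(58,364),(121,368),(117,461),(63,458)]),85,56,34,"slim 34x56")
hsv=cv2.cvtColor(im,cv2.COLOR_BGR2HSV)
m=((hsv[:,:,2]>200)&(hsv[:,:,1]<45)).astype(np.uint8)*255
for n,(u,v),z,D in [("round",(410,110),85,46),("small",(377,218),80,32)]:
    k=m.copy()*0; w=27 if n=="round" else 17; k[v-w:v+w,u-w:u+w]=m[v-w:v+w,u-w:u+w]
    cs,_=cv2.findContours(k,cv2.RETR_EXTERNAL,cv2.CHAIN_APPROX_NONE); c=max(cs,key=len)[:,0]
    P=onplane(C,c,z)[:,:2].astype(np.float32); print(n,D,cv2.fitEllipse(P),cv2.minEnclosingCircle(P))
E
```

```text
trough 90x58 c [ 608.9 -173.4] sides [57.5, 89.8, 57.4, 90.4] ang mod 90 [np.float64(77.2), np.float64(76.4), np.float64(77.9), np.float64(76.4)] ang [-103, 166, 78, -14]
square 58 c [ 451.2 -166.3] sides [58.2, 57.3, 57.9, 58.5] ang mod 90 [np.float64(77.0), np.float64(77.6), np.float64(78.1), np.float64(77.9)] ang [-103, 168, 78, -12]
slim 34x56 c [470.2 -25.8] sides [33.8, 56.5, 30.5, 56.4] ang mod 90 [np.float64(86.6), np.float64(81.7), np.float64(86.9), np.float64(85.0)] ang [-93, 172, 87, -5]
round 46 ((591.7439575195312, -327.4375915527344), (44.70534896850586, 45.077491760253906), 127.29363250732422) ((591.7568969726562, -327.4343566894531), 23.021434783935547)
small 32 ((469.2392578125, -312.1081848144531), (30.719999313354492, 30.953157424926758), 117.5820541381836) ((469.2949523925781, -311.9459533691406), 16.07537841796875)
```

Run:
```python
from rect import *
for i in range(3): r.capture("wrist"); print(np.abs(r.observe()["joint_velocities"]).max().round(3),tool()[0].round(1))
im,C=snap("wrist","w3"); print(tool()[0],r.observe()["time"])
hsv=cv2.cvtColor(im,cv2.COLOR_BGR2HSV)
m=((hsv[:,:,2]>200)&(hsv[:,:,1]<45)).astype(np.uint8)*255
for n,(u,v),z,D in [("round",(410,110),85,46),("small",(377,218),80,32)]:
    k=m.copy()*0; w=27 if n=="round" else 17; k[v-w:v+w,u-w:u+w]=m[v-w:v+w,u-w:u+w]
    cs,_=cv2.findContours(k,cv2.RETR_EXTERNAL,cv2.CHAIN_APPROX_NONE); c=max(cs,key=len)[:,0]
    P=onplane(C,c,z)[:,:2].astype(np.float32); print(n,D,cv2.minEnclosingCircle(P))
cv2.imwrite("pics/w3a.png",cv2.resize(im[30:150,200:320],None,fx=5,fy=5,interpolation=cv2.INTER_CUBIC))
cv2.imwrite("pics/w3b.png",cv2.resize(im[170:270,100:300],None,fx=4,fy=4,interpolation=cv2.INTER_CUBIC))
```

```text
0.027 [ 519.7 -171.   250.4]
0.018 [ 519.4 -171.8  250.5]
0.008 [ 519.3 -172.2  250.6]
[ 519.32518864 -172.18941393  250.6121737 ] 1.55
round 46 ((591.8621826171875, -326.9731140136719), 22.957685470581055)
small 32 ((469.48126220703125, -311.73236083984375), 15.998420715332031)
```

View pics/w3a.png

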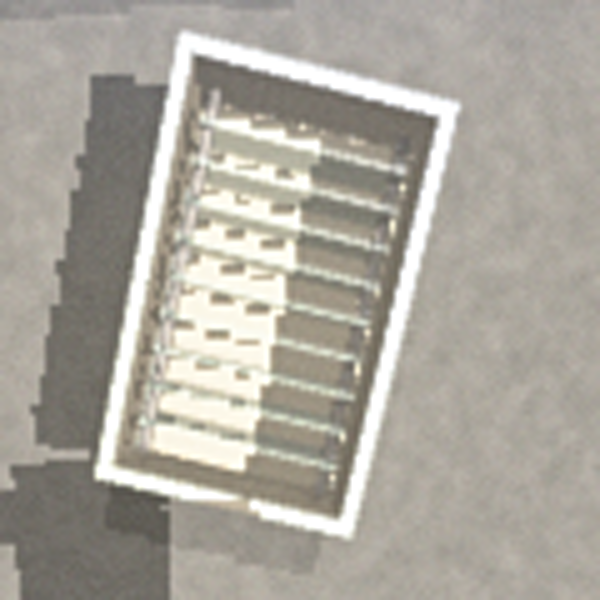

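View pics/w3b.png

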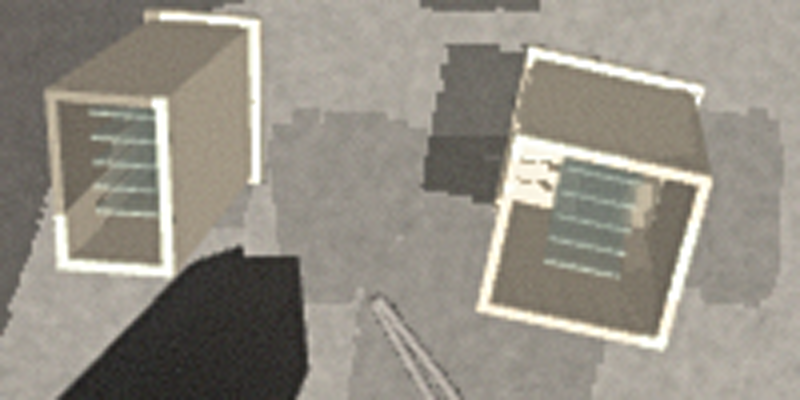

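Run:
```python
from rect import *
im,C=load("wrist","w3")
f=lambda l,s,o:(np.array(l)+.5)/s-.5+o
rect(C,f([(181,32),(461,102),(351,540),(95,478)],5,[200,30]),70,90,58,"trough 90x58")
rect(C,f([(512,135),(713,178),(664,350),(479,311)],4,[100,170]),85,58,58,"square 58")
rect(C,f([(45,91),(172,98),(175,277),(58,270)],4,[100,170]),85,56,34,"slim 34x56")
go(531,235,255,-np.pi/2)
```

```text
trough 90x58 c [ 609.1 -172.9] sides [58.3, 91.0, 58.2, 90.2] ang mod 90 [np.float64(77.2), np.float64(76.6), np.float64(76.4), np.float64(76.7)] ang [-103, 167, 76, -13]
square 58 c [ 450.7 -165.3] sides [59.4, 58.1, 57.5, 57.7] ang mod 90 [np.float64(76.9), np.float64(76.5), np.float64(76.4), np.float64(78.3)] ang [-103, 166, 76, -12]
slim 34x56 c [470.  -26.3] sides [35.7, 56.6, 34.6, 56.3] ang mod 90 [np.float64(86.5), np.float64(84.0), np.float64(86.0), np.float64(85.1)] ang [-93, 174, 86, -5]
at [ 519.3 -172.2  250.6] yaw -90.2 q7 -1.37 F [-0.6 -0.1 -0.4] w 88.2 t 1.55
offset [-0.0046 -0.4072 -0.0104] dr [-0.0031  0.0006 -0.0006] rows 8.147607576529076 0.021551367281708447
```

```bash
python3 -m crank '[{"dr":[0,0,0],"offset":[-0.002,-0.03,0],"claw":-1},{"dr":[0,0,0],"offset":[-0.002,-0.078,-0.002],"claw":-1},{"dr":[0,0,0],"offset":[-0.002,-0.127,-0.004],"claw":-1},{"dr":[0,0,0],"offset":[-0.003,-0.177,-0.005],"claw":-1},{"dr":[0,0,0],"offset":[-0.003,-0.227,-0.006],"claw":-1},{"dr":[0,0,0],"offset":[-0.004,-0.277,-0.008],"claw":-1},{"dr":[0,0,0],"offset":[-0.004,-0.325,-0.009],"claw":-1},{"dr":[0,0,0],"offset":[-0.004,-0.37,-0.01],"claw":-1},{"dr":[0,0,0],"offset":[-0.004,-0.398,-0.01],"claw":-1},{"dr":[0,0,0],"offset":[-0.004,-0.407,-0.01],"claw":-1}]'
python3 - <<'E'
from h import *
for i in range(4): r.capture("wrist"); print(np.abs(r.observe()["joint_velocities"]).max().round(3),tool()[0].round(1))
im,C=snap("wrist","w4"); print(tool()[0],r.observe()["time"])
cv2.imwrite("pics/w4a.png",cv2.resize(im[60:260,110:410],None,fx=2.6,fy=2.6,interpolation=cv2.INTER_CUBIC))
E
```

```text
time: 2.55
tcp_pos: [529.8, 239.3, 254.7]
tool_rot: [-0.0, -0.707, -0.001, 0.707]
force: [-0.7, -1.0, -0.3]
gripper_width: 88.2
0.04 [530.  238.7 254.6]
0.035 [530.3 236.3 254.5]
0.021 [530.7 234.7 254.5]
0.009 [530.9 233.9 254.5]
[530.94295623 233.70324763 254.59589557] 2.8
```

View pics/w4a.png

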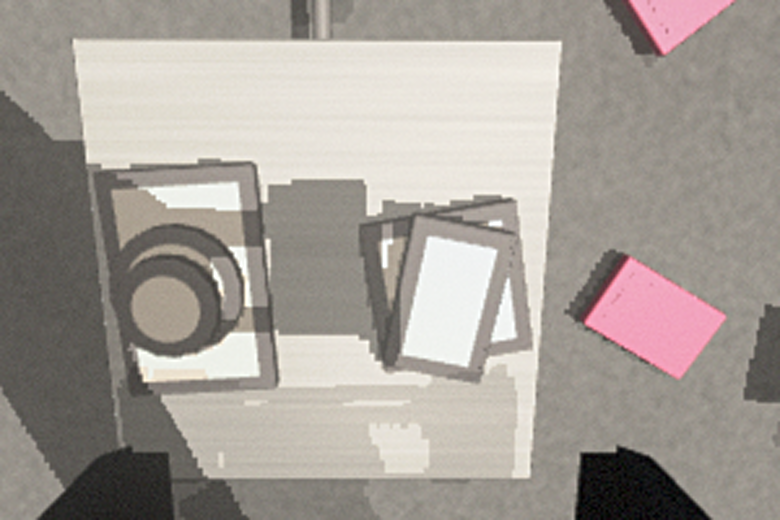

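View pics/w4.png

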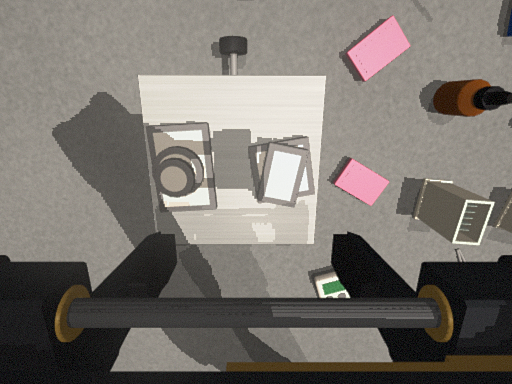

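Run:
```python
from rect import *
im,C=load("wrist","w4")
f=lambda l,s=2.6,o=[110,60]:(np.array(l)+.5)/s-.5+o
rect(C,f([(417,213),(516,235),(478,381),(388,368)]),106,0,0,"slim 42x64")
rect(C,f([(428,233),(498,249),(464,371),(403,357)]),106,0,0,"slim inlay")
rect(C,f([(94,172),(254,162),(277,386),(130,393)]),88,0,0,"trough 66x98")
rect(C,f([(360,225),(514,198),(531,347),(385,368)]),88,0,0,"sq 66")
for n,p,z in [("small l/r/t/b",[(118,305),(220,305),(168,254),(168,357)],124),("round right",[(242,290)],106)]: print(n,onplane(C,f(p),z).round(1))
for fx,o,n in [(5,(60,140,120,230),"w4c"),(5,(110,220,235,330),"w4d")]:
    cv2.imwrite(f"pics/{n}.png",cv2.resize(im[110:220,145:225] if n=="w4c" else im[130:215,245:325],None,fx=6,fy=6,interpolation=cv2.INTER_CUBIC))
```

```text
slim 42x64 c [534.4 203. ] sides [39.9, 62.4, 38.1, 64.9] ang mod 90 [np.float64(77.4), np.float64(78.5), np.float64(81.1), np.float64(80.2)] ang [-103, 168, 81, -10]
slim inlay c [533.3 203.6] sides [28.5, 52.5, 26.2, 52.2] ang mod 90 [np.float64(77.0), np.float64(77.2), np.float64(76.2), np.float64(79.7)] ang [-103, 167, 76, -10]
trough 66x98 c [537.9 311.8] sides [65.2, 97.1, 65.6, 96.4] ang mod 90 [np.float64(3.3), np.float64(3.0), np.float64(2.7), np.float64(2.8)] ang [-87, -177, 93, 3]
sq 66 c [536.1 202.2] sides [64.2, 65.3, 64.4, 63.9] ang mod 90 [np.float64(9.8), np.float64(9.7), np.float64(8.5), np.float64(9.4)] ang [-80, -170, 99, 9]
small l/r/t/b [[538.2 330.5 124. ]
 [538.1 291.8 124. ]
 [557.7 309.8 124. ]
 [517.3 313.4 124. ]]
round right [[539.5 286.4 106. ]]
```

View pics/w4d.png

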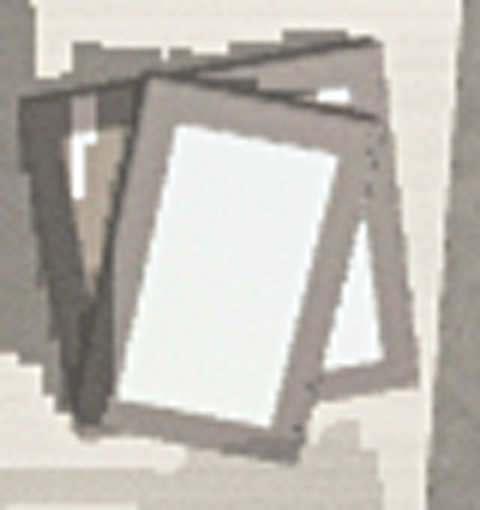

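View pics/w4c.png

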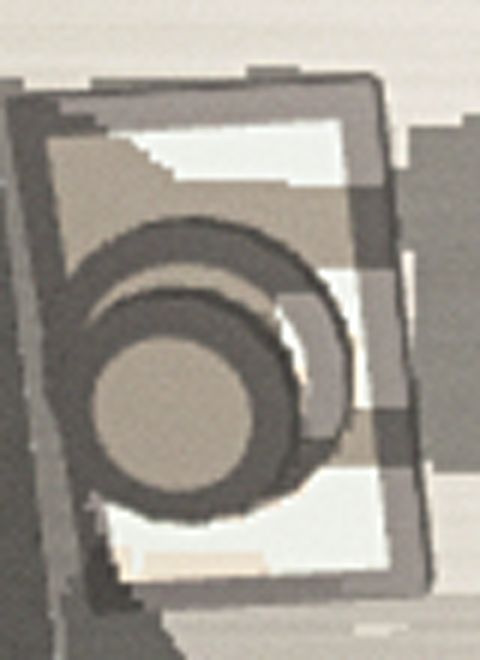

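Run:
```python
from rect import *
im,C=load("wrist","w4")
f=lambda l,s=6,o=[245,130]:(np.array(l)+.5)/s-.5+o
rect(C,f([(177,125),(338,155),(272,428),(117,400)]),106,0,0,"slim inlay")
go(533.5,203.5,91,np.radians(-102.5))
```

```text
slim inlay c [533.7 203.4] sides [28.1, 50.5, 28.4, 50.3] ang mod 90 [np.float64(79.3), np.float64(79.2), np.float64(79.0), np.float64(78.8)] ang [-101, 169, 79, -11]
at [530.9 233.7 254.6] yaw -90.2 q7 -2.17 F [-0.6  0.3  0.4] w 88.0 t 2.8
offset [ 0.1636  0.0299 -0.0027] dr [ 2.144e-01 -2.000e-04 -1.600e-03] rows 3.3276052462072947 1.4294510610836229
```

```bash
python3 -m crank '[{"dr":[0.06,0,0],"offset":[0.02,0.01,-0.001],"claw":-1},{"dr":[0.13,0,0],"offset":[0.05,0.023,-0.002],"claw":-1},{"dr":[0.188,0,0],"offset":[0.085,0.03,-0.003],"claw":-1},{"dr":[0.188,0,0],"offset":[0.115,0.03,-0.003],"claw":-1},{"dr":[0.188,0,0],"offset":[0.13,0.03,-0.003],"claw":-1},{"dr":[0.188,0,0],"offset":[0.14,0.03,-0.003],"claw":-1},{"dr":[0.188,0,0],"offset":[0.145,0.03,-0.003],"claw":-1},{"dr":[0.188,0,0],"offset":[0.145,0.03,-0.003],"claw":-1},{"dr":[0.188,0,0],"offset":[0.145,0.03,-0.003],"claw":-1},{"dr":[0.188,0,0],"offset":[0.145,0.03,-0.003],"claw":-1}]'
python3 - <<'E'
from h import *
go(533.5,203.5,91,np.radians(-101))
E
```

```text
time: 3.8
tcp_pos: [533.9, 207.0, 110.7]
tool_rot: [-0.067, 0.705, -0.066, -0.703]
force: [0.2, 0.7, -1.2]
gripper_width: 88.1
at [533.9 207.  110.7] yaw -100.8 q7 -2.33 F [ 0.2  0.7 -1.2] w 88.1 t 3.8
offset [ 0.0197  0.0036 -0.0003] dr [ 0.004  -0.0014  0.001 ] rows 0.4004006531291632 0.02919428848798226
```

```bash
cat >> h.py <<'E'
import json,os
def cmd_set(p,q): json.dump([list(p),list(q)],open("cmd.json","w"))
def cmd():
    p,q=json.load(open("cmd.json")); return np.array(p),R.from_quat(q)
def upd(off,dr):
    "book-keeping: last row of the call just made"
    p,q=cmd(); p=p+q.apply(np.array(off)*1000.); q=q*R.from_rotvec(dr); cmd_set(p,q.as_quat())
def gc(x,y,z,yaw,sag=0.):
    "like go() but from the tracked commanded pose"
    p,q=cmd(); M=q.as_matrix(); best=None
    for k in (0,np.pi,-np.pi):
        a=yaw+k; Y=np.array([np.cos(a),np.sin(a),0]); X=np.array([0,0,-1.]); T=np.c_[X,Y,np.cross(X,Y)]
        dr=R.from_matrix(M.T@T).as_rotvec()
        if best is None or np.linalg.norm(dr)<np.linalg.norm(best): best=dr
    off=M.T@(np.array([x,y,z])-p)/1000
    s=r.observe(); m,mq=tool(); mm=mq.as_matrix()
    print("cmd",p.round(1),"yaw",np.degrees(np.arctan2(M[1,1],M[0,1])).round(1),"| meas",m.round(1),"yaw",np.degrees(np.arctan2(mm[1,1],mm[0,1])).round(1),"q7",round(s["qpos"][6],2),"F",np.round(s["force"],1),"w",round(s["gripper_width"],1),"t",round(s["time"],2),"v",np.abs(s["joint_velocities"]).max().round(3))
    print("offset",np.round(off,4),"dr",np.round(best,4),"rows",(np.linalg.norm(off)/.05).round(1),(np.linalg.norm(best)/.15).round(1))
E
python3 - <<'E'
from h import *
a=np.radians(-64.2);Y=np.array([np.cos(a),np.sin(a),0]); X=np.array([0,0,-1.])
cmd_set([283.191,-585.058,238.716],R.from_matrix(np.c_[X,Y,np.cross(X,Y)]).as_quat())
upd([-0.012,-0.27,-0.394],[.451,0,0]);print(cmd()[0])
upd([-0.004,-0.407,-0.01],[0,0,0]);print(cmd()[0])
upd([0.145,0.03,-0.003],[.188,0,0]);print(cmd()[0])
gc(533.5,203.5,91,np.radians(-101))
E
```

```text
[ 520.4041991  -170.49087857  250.716     ]
[530.69115316 236.50196974 254.716     ]
[533.67000082 206.49986204 109.716     ]
cmd [533.7 206.5 109.7] yaw -100.8 | meas [533.9 207.  110.7] yaw -100.8 q7 -2.33 F [ 0.2  0.7 -1.2] w 88.1 t 3.8 v 0.003
offset [ 0.0187  0.003  -0.0004] dr [ 0.0033 -0.      0.    ] rows 0.4 0.0
```

```bash
python3 -m crank '[{"dr":[0.003,0,0],"offset":[0.007,0.003,0],"claw":-1},{"dr":[0.003,0,0],"offset":[0.014,0.003,0],"claw":-1},{"dr":[0.003,0,0],"offset":[0.0185,0.003,0],"claw":-1},{"dr":[0.003,0,0],"offset":[0.0185,0.003,0],"claw":-1},{"dr":[0.003,0,0],"offset":[0.0185,0.003,0],"claw":1},{"dr":[0.003,0,0],"offset":[0.0185,0.003,0],"claw":1},{"dr":[0.003,0,0],"offset":[0.0185,0.003,0],"claw":1},{"dr":[0.003,0,0],"offset":[0.0185,0.003,0],"claw":1},{"dr":[0.003,0,0],"offset":[0.0185,0.003,0],"claw":1},{"dr":[0.003,0,0],"offset":[0.0185,0.003,0],"claw":1}]'
python3 - <<'E'
from h import *
upd([.0185,.003,0],[.003,0,0]); snap("wrist","w5")
gc(470,-26,150,np.radians(-94.7))
E
```

```text
time: 4.8
tcp_pos: [532.7, 203.7, 91.3]
tool_rot: [-0.068, 0.704, -0.067, -0.704]
force: [0.2, 0.3, 0.3]
gripper_width: 42.1
cmd [533.1 203.6  91.2] yaw -101.0 | meas [532.7 203.7  91.3] yaw -101.0 q7 -2.33 F [0.2 0.4 0.6] w 41.6 t 4.85 v 0.001
offset [-0.0588  0.2374  0.0182] dr [-0.1097  0.     -0.    ] rows 4.9 0.7
```

View pics/w5.png

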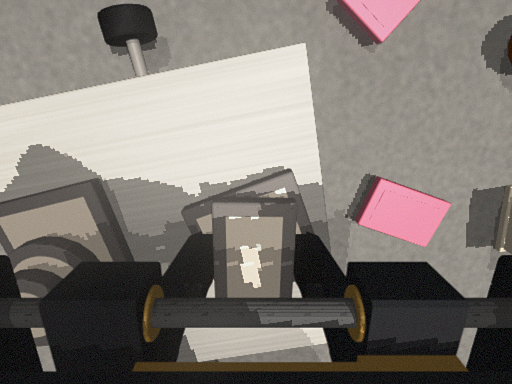

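Run:
```python
from h import *
im,C=load("wrist","w5"); p,q=tool()
cv2.imwrite("pics/w5a.png",cv2.resize(im[160:300,160:350],None,fx=4,fy=4,interpolation=cv2.INTER_CUBIC))
for uv in [(215,199),(295,199),(255,199),(255,203)]: print(((onplane(C,uv,106)-p)@q.as_matrix()).round(1))
```

```text
[[-14.7 -18.4 -35.3]]
[[-14.7  20.  -35.3]]
[[-14.7   0.8 -35.3]]
[[-14.7   0.8 -33.2]]
```

View pics/w5a.png

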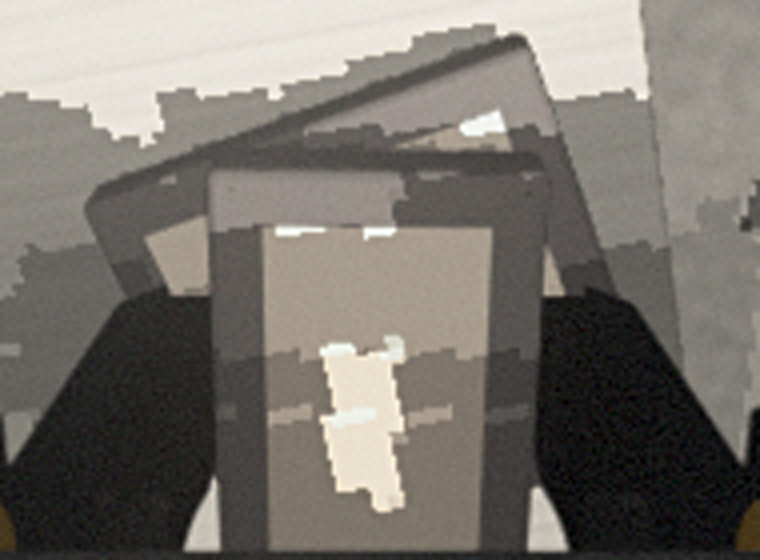

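```bash
python3 -m crank '[{"dr":[0,0,0],"offset":[-0.025,0,0],"claw":1},{"dr":[-0.01,0,0],"offset":[-0.055,0.02,0.001],"claw":1},{"dr":[-0.03,0,0],"offset":[-0.059,0.06,0.005],"claw":1},{"dr":[-0.05,0,0],"offset":[-0.059,0.108,0.008],"claw":1},{"dr":[-0.08,0,0],"offset":[-0.059,0.155,0.012],"claw":1},{"dr":[-0.11,0,0],"offset":[-0.059,0.2,0.016],"claw":1},{"dr":[-0.11,0,0],"offset":[-0.059,0.228,0.019],"claw":1},{"dr":[-0.11,0,0],"offset":[-0.059,0.2375,0.019],"claw":1},{"dr":[-0.11,0,0],"offset":[-0.059,0.2375,0.019],"claw":1},{"dr":[-0.11,0,0],"offset":[-0.059,0.2375,0.019],"claw":1}]'
python3 - <<'E'
from h import *
upd([-.059,.2375,.019],[-.11,0,0]); 
gc(469,-26,81,np.radians(-94.7)); snap("wrist","w6");gc(469,-26,81,np.radians(-94.7))
E
```

```text
time: 5.85
tcp_pos: [469.6, -24.2, 150.3]
tool_rot: [-0.028, 0.707, -0.028, -0.706]
force: [-0.1, 0.1, -0.4]
gripper_width: 41.6
cmd [469.2 -26.  150.2] yaw -94.7 | meas [469.6 -24.2 150.3] yaw -94.6 q7 -1.79 F [-0.1  0.1 -0.4] w 41.6 t 5.85 v 0.015
offset [0.0692 0.     0.0002] dr [ 0.0003 -0.     -0.    ] rows 1.4 0.0
cmd [469.2 -26.  150.2] yaw -94.7 | meas [469.6 -23.9 150.3] yaw -94.5 q7 -1.79 F [ 0.1  0.6 -0.7] w 41.2 t 5.9 v 0.006
offset [0.0692 0.     0.0002] dr [ 0.0003 -0.     -0.    ] rows 1.4 0.0
```

View pics/w6.png

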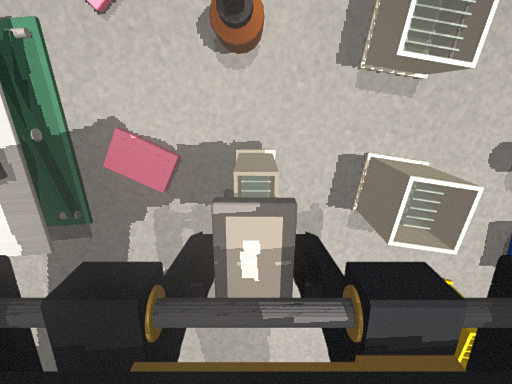

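```bash
python3 -m crank '[{"dr":[0,0,0],"offset":[0.015,0,0],"claw":1},{"dr":[0,0,0],"offset":[0.035,0,0],"claw":1},{"dr":[0,0,0],"offset":[0.05,0,0],"claw":1},{"dr":[0,0,0],"offset":[0.055,0,0],"claw":1},{"dr":[0,0,0],"offset":[0.059,0,0],"claw":1},{"dr":[0,0,0],"offset":[0.063,0,0],"claw":1},{"dr":[0,0,0],"offset":[0.066,0,0],"claw":1},{"dr":[0,0,0],"offset":[0.069,0,0],"claw":1},{"dr":[0,0,0],"offset":[0.069,0,0],"claw":1},{"dr":[0,0,0],"offset":[0.069,0,0],"claw":1}]'
python3 - <<'E'
from h import *
upd([.069,0,0],[0,0,0]); 
gc(469,-26,81,np.radians(-94.7)); snap("wrist","w7"); snap("scene","s7")
E
```

```text
time: 6.9
tcp_pos: [469.0, -25.9, 81.3]
tool_rot: [-0.029, 0.707, -0.029, -0.706]
force: [0.3, 0.9, 0.1]
gripper_width: 41.6
cmd [469.2 -26.   81.2] yaw -94.7 | meas [469.  -25.9  81.3] yaw -94.7 q7 -1.83 F [0.3 0.9 0.1] w 41.6 t 6.9 v 0.003
offset [0.0002 0.     0.0002] dr [ 0.0003 -0.     -0.    ] rows 0.0 0.0
```

View pics/w7.png

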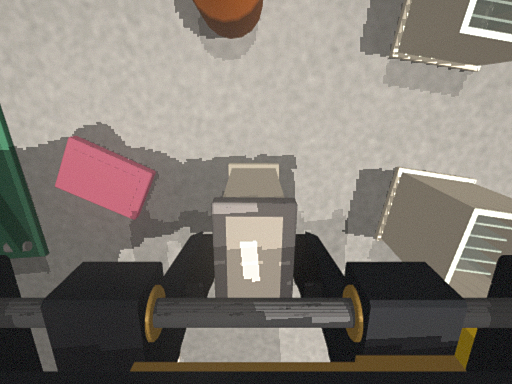

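View pics/s7.png

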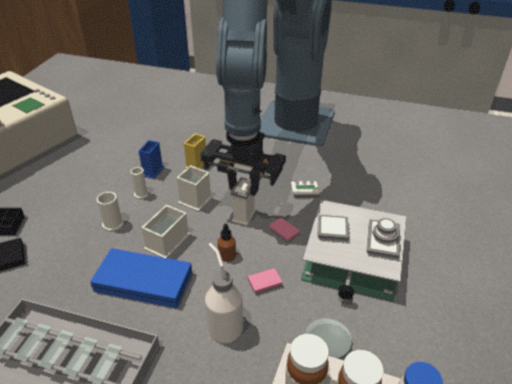

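```bash
python3 -m crank '[{"dr":[0,0,0],"offset":[0.0005,0,0],"claw":-1},{"dr":[0,0,0],"offset":[0.0005,0,0],"claw":-1},{"dr":[0,0,0],"offset":[0.0005,0,0],"claw":-1},{"dr":[0,0,0],"offset":[0.0005,0,0],"claw":-1},{"dr":[0,0,0],"offset":[-0.015,0,0],"claw":-1},{"dr":[0,0,0],"offset":[-0.05,0,0],"claw":-1},{"dr":[0,0,0],"offset":[-0.095,0,0],"claw":-1},{"dr":[0,0,0],"offset":[-0.135,0,0.01],"claw":-1},{"dr":[0,0,0],"offset":[-0.15,0,0.02],"claw":-1},{"dr":[0,0,0],"offset":[-0.15,0,0.02],"claw":-1}]'
python3 - <<'E'
from h import *
upd([-.15,0,.02],[0,0,0]); 
im,C=snap("wrist","w8");gc(535,204,110,np.radians(-80.5))
cv2.imwrite("pics/w8a.png",cv2.resize(im[110:290,150:350],None,fx=3.5,fy=3.5,interpolation=cv2.INTER_CUBIC))
E
```

```text
time: 8.0
tcp_pos: [449.6, -24.3, 233.3]
tool_rot: [-0.029, 0.708, -0.029, -0.705]
force: [0.4, 0.5, 0.6]
gripper_width: 87.8
cmd [449.3 -24.3 231.2] yaw -94.7 | meas [449.2 -24.4 231.8] yaw -94.7 q7 -1.76 F [-1.3  0.4 -0.8] w 87.9 t 8.05 v 0.048
offset [ 0.1212 -0.2346 -0.0668] dr [-0.2475 -0.      0.    ] rows 5.4 1.7
```

View pics/w8a.png

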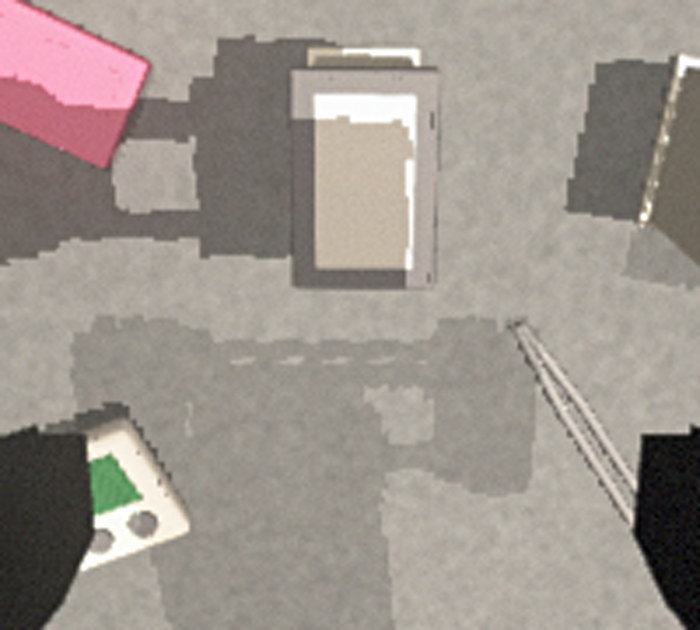

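Run:
```python
from rect import *
im,C=load("wrist","w8")
f=lambda l,s=3.5,o=[150,110]:(np.array(l)+.5)/s-.5+o
rect(C,f([(291,70),(438,68),(433,288),(293,288)]),95,0,0,"slim placed 42x64 (jar 470,-26.2,-4.7)")
rect(C,f([(314,94),(416,94),(414,269),(315,269)]),95,0,0,"inlay")
```

```text
slim placed 42x64 (jar 470,-26.2,-4.7) c [470.8 -26.2] sides [40.5, 63.6, 41.2, 63.1] ang mod 90 [np.float64(86.1), np.float64(85.3), np.float64(85.4), np.float64(84.6)] ang [-94, 175, 85, -5]
inlay c [470.3 -26.4] sides [28.3, 50.7, 29.0, 50.7] ang mod 90 [np.float64(85.4), np.float64(85.6), np.float64(85.4), np.float64(84.8)] ang [-95, 176, 85, -5]
```

Run:
```python
from h import *
gc(495,203,200,np.radians(-80.6))
```

```text
cmd [449.3 -24.3 231.2] yaw -94.7 | meas [449.2 -24.4 231.8] yaw -94.7 q7 -1.76 F [-1.3  0.4 -0.8] w 87.9 t 8.05 v 0.048
offset [ 0.0312 -0.2303 -0.027 ] dr [-0.2458 -0.      0.    ] rows 4.7 1.6
```

```bash
python3 -m crank '[{"dr":[-0.03,0,0],"offset":[0.005,-0.025,-0.004],"claw":-1},{"dr":[-0.07,0,0],"offset":[0.01,-0.07,-0.008],"claw":-1},{"dr":[-0.12,0,0],"offset":[0.02,-0.115,-0.014],"claw":-1},{"dr":[-0.17,0,0],"offset":[0.03,-0.16,-0.019],"claw":-1},{"dr":[-0.22,0,0],"offset":[0.031,-0.2,-0.024],"claw":-1},{"dr":[-0.246,0,0],"offset":[0.031,-0.223,-0.027],"claw":-1},{"dr":[-0.246,0,0],"offset":[0.031,-0.23,-0.027],"claw":-1},{"dr":[-0.246,0,0],"offset":[0.031,-0.23,-0.027],"claw":-1},{"dr":[-0.246,0,0],"offset":[0.031,-0.23,-0.027],"claw":-1},{"dr":[-0.246,0,0],"offset":[0.031,-0.23,-0.027],"claw":-1}]'
python3 - <<'E'
from h import *
upd([.031,-.23,-.027],[-.246,0,0]); 
im,C=snap("wrist","w9");gc(535,204,110,np.radians(-80.5))
cv2.imwrite("pics/w9a.png",cv2.resize(im[90:260,170:340],None,fx=3.5,fy=3.5,interpolation=cv2.INTER_CUBIC))
cv2.imwrite("pics/w9b.png",cv2.resize(im[60:260,40:180],None,fx=3,fy=3,interpolation=cv2.INTER_CUBIC))
E
```

```text
time: 9.05
tcp_pos: [494.6, 200.8, 199.9]
tool_rot: [-0.058, -0.705, -0.057, 0.705]
force: [0.6, 0.1, -0.4]
gripper_width: 88.0
cmd [495.  202.7 200.2] yaw -80.6 | meas [494.6 201.  200.1] yaw -80.7 q7 -2.03 F [0.2 1.  0.1] w 88.2 t 9.1 v 0.007
offset [ 0.0902  0.0053 -0.0397] dr [-0.0015  0.     -0.    ] rows 2.0 0.0
```

View pics/w9a.png

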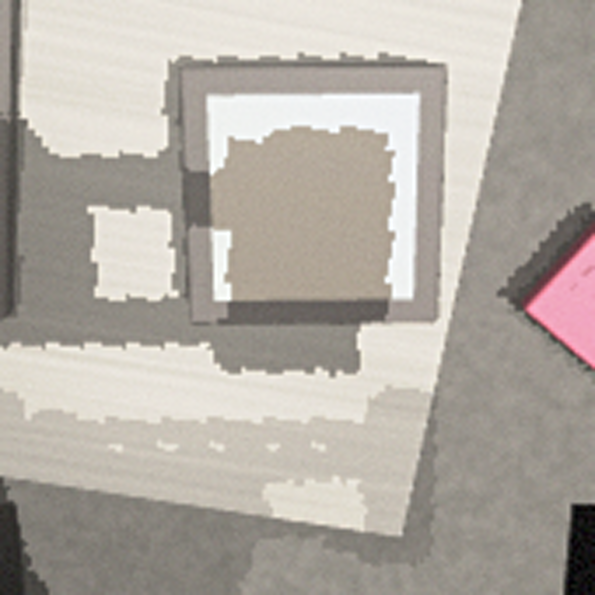

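View pics/w9b.png

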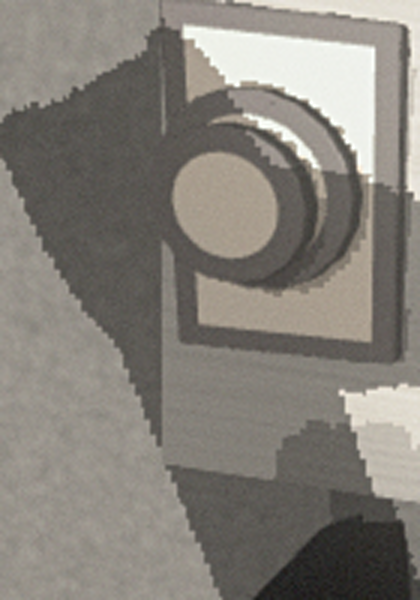

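Run:
```python
from rect import *
im,C=load("wrist","w9")
f=lambda l,s=3.5,o=[170,90]:(np.array(l)+.5)/s-.5+o
rect(C,f([(183,68),(447,64),(437,322),(192,323)]),88,0,0,"sq 66")
rect(C,f([(206,94),(420,93),(414,300),(213,302)]),88,0,0,"inlay")
gc(537,203,73,np.radians(-80.5))
```

```text
sq 66 c [534.9 201.5] sides [64.5, 65.5, 64.7, 64.8] ang mod 90 [np.float64(10.1), np.float64(9.7), np.float64(9.5), np.float64(9.5)] ang [-80, -170, 100, 9]
inlay c [534.5 201.8] sides [52.7, 52.6, 52.7, 52.9] ang mod 90 [np.float64(9.6), np.float64(9.8), np.float64(9.9), np.float64(9.8)] ang [-80, -170, 100, 10]
cmd [495.  202.7 200.2] yaw -80.6 | meas [494.6 201.  200.1] yaw -80.7 q7 -2.03 F [0.2 1.  0.1] w 88.2 t 9.1 v 0.007
offset [ 0.1272  0.0066 -0.0415] dr [-0.0015  0.     -0.    ] rows 2.7 0.0
```

```bash
python3 -m crank '[{"dr":[0,0,0],"offset":[0.015,0.004,-0.02],"claw":-1},{"dr":[-0.007,0,0],"offset":[0.05,0.0075,-0.035],"claw":-1},{"dr":[-0.007,0,0],"offset":[0.085,0.0075,-0.039],"claw":-1},{"dr":[-0.007,0,0],"offset":[0.1,0.0075,-0.039],"claw":-1},{"dr":[-0.007,0,0],"offset":[0.105,0.0075,-0.039],"claw":-1},{"dr":[-0.007,0,0],"offset":[0.11,0.0075,-0.039],"claw":-1},{"dr":[-0.007,0,0],"offset":[0.117,0.0075,-0.039],"claw":-1},{"dr":[-0.007,0,0],"offset":[0.123,0.0075,-0.039],"claw":-1},{"dr":[-0.007,0,0],"offset":[0.127,0.0075,-0.039],"claw":-1},{"dr":[-0.007,0,0],"offset":[0.127,0.0075,-0.039],"claw":-1}]'
python3 - <<'E'
from h import *
upd([.127,.0075,-.039],[-.007,0,0]); 
gc(534.7,201.7,73,np.radians(-80.2))
E
```

```text
time: 10.1
tcp_pos: [534.0, 201.7, 72.9]
tool_rot: [-0.061, -0.704, -0.061, 0.705]
force: [-0.0, 0.1, -0.9]
gripper_width: 88.2
cmd [534.7 201.7  73.2] yaw -80.2 | meas [534.  201.7  72.9] yaw -80.2 q7 -2.06 F [-0.   0.1 -0.9] w 88.2 t 10.1 v 0.009
offset [ 0.0002 -0.     -0.0001] dr [0.0003 0.     0.    ] rows 0.0 0.0
```

Close, then lift in the same call.

```bash
python3 -m crank '[{"dr":[0,0,0],"offset":[0,0,0],"claw":1},{"dr":[0,0,0],"offset":[0,0,0],"claw":1},{"dr":[0,0,0],"offset":[0,0,0],"claw":1},{"dr":[0,0,0],"offset":[0,0,0],"claw":1},{"dr":[0,0,0],"offset":[0,0,0],"claw":1},{"dr":[0,0,0],"offset":[-0.01,0,0],"claw":1},{"dr":[0,0,0],"offset":[-0.03,0,0],"claw":1},{"dr":[0,0,0],"offset":[-0.06,0,0],"claw":1},{"dr":[0,0,0],"offset":[-0.077,0,0],"claw":1},{"dr":[0,0,0],"offset":[-0.077,0,0],"claw":1}]'
python3 - <<'E'
from h import *
upd([-.077,0,0],[0,0,0]); im,C=snap("wrist","w10")
gc(451,-165.7,150,np.radians(-103))
cv2.imwrite("pics/w10a.png",cv2.resize(im[160:300,160:350],None,fx=4,fy=4,interpolation=cv2.INTER_CUBIC))
p,q=tool()
for uv in [(255,195),(255,200),(255,205)]: print(((onplane(C,uv,p[2]+15)-p)@q.as_matrix()).round(1))
E
```

```text
time: 11.1
tcp_pos: [535.9, 202.6, 153.1]
tool_rot: [0.06, 0.706, 0.061, -0.703]
force: [0.3, 0.9, 0.1]
gripper_width: 65.7
cmd [534.7 201.7 150.2] yaw -80.2 | meas [534.9 202.  151.4] yaw -80.2 q7 -2.02 F [-1.5 -0.5 -0.8] w 65.9 t 11.15 v 0.036
offset [2.000e-04 3.477e-01 1.450e-01] dr [ 0.3982  0.     -0.    ] rows 7.5 2.7
[[-14.9   0.7 -37.7]]
[[-14.9   0.7 -35.2]]
[[-14.9   0.7 -32.6]]
```

View pics/w10a.png

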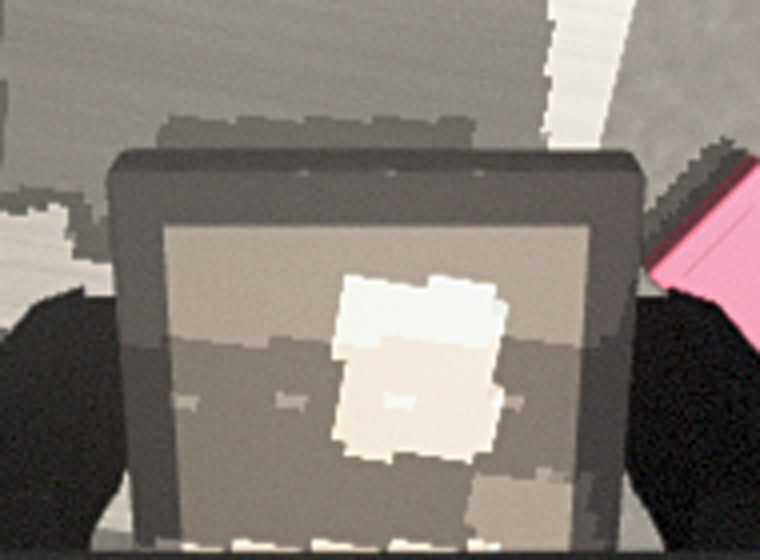

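```bash
python3 -m crank '[{"dr":[0.03,0,0],"offset":[0,0.02,0.008],"claw":1},{"dr":[0.08,0,0],"offset":[0,0.06,0.025],"claw":1},{"dr":[0.13,0,0],"offset":[0,0.105,0.044],"claw":1},{"dr":[0.18,0,0],"offset":[0,0.15,0.063],"claw":1},{"dr":[0.24,0,0],"offset":[0,0.195,0.082],"claw":1},{"dr":[0.3,0,0],"offset":[0,0.24,0.1],"claw":1},{"dr":[0.35,0,0],"offset":[0,0.285,0.119],"claw":1},{"dr":[0.398,0,0],"offset":[0,0.325,0.136],"claw":1},{"dr":[0.398,0,0],"offset":[0,0.343,0.1435],"claw":1},{"dr":[0.398,0,0],"offset":[0,0.3477,0.1455],"claw":1}]'
python3 - <<'E'
from h import *
upd([0,.3477,.1455],[.398,0,0]); 
gc(450.5,-165.7,81,np.radians(-103))
E
```

```text
time: 12.15
tcp_pos: [447.5, -169.1, 149.1]
tool_rot: [0.082, -0.701, 0.083, 0.703]
force: [-0.6, 0.8, -1.1]
gripper_width: 65.6
cmd [ 450.6 -165.7  150.2] yaw -103.0 | meas [ 447.5 -169.1  149.1] yaw -103.3 q7 -1.63 F [-0.6  0.8 -1.1] w 65.6 t 12.15 v 0.08
offset [ 0.0692 -0.      0.0001] dr [ 0.0002 -0.      0.    ] rows 1.4 0.0
```

```bash
python3 -m crank '[{"dr":[0,0,0],"offset":[0,0,0],"claw":1},{"dr":[0,0,0],"offset":[0.015,0,0],"claw":1},{"dr":[0,0,0],"offset":[0.035,0,0],"claw":1},{"dr":[0,0,0],"offset":[0.048,0,0],"claw":1},{"dr":[0,0,0],"offset":[0.052,0,0],"claw":1},{"dr":[0,0,0],"offset":[0.055,0,0],"claw":1},{"dr":[0,0,0],"offset":[0.06,0,0],"claw":1},{"dr":[0,0,0],"offset":[0.065,0,0],"claw":1},{"dr":[0,0,0],"offset":[0.069,0,0],"claw":1},{"dr":[0,0,0],"offset":[0.069,0,0],"claw":1}]'
python3 - <<'E'
from h import *
upd([0.069,0,0],[0,0,0]); 
gc(450.5,-165.7,81,np.radians(-103)); snap("wrist","w11"); snap("scene","s11")
E
```

```text
time: 13.15
tcp_pos: [450.0, -165.6, 80.8]
tool_rot: [0.08, -0.702, 0.08, 0.703]
force: [0.7, 0.8, -1.2]
gripper_width: 65.6
cmd [ 450.6 -165.7   81.2] yaw -103.0 | meas [ 450.  -165.6   80.8] yaw -103.0 q7 -1.66 F [ 0.7  0.8 -1.2] w 65.6 t 13.15 v 0.01
offset [ 0.0002 -0.      0.0001] dr [ 0.0002 -0.      0.    ] rows 0.0 0.0
```

View pics/w11.png

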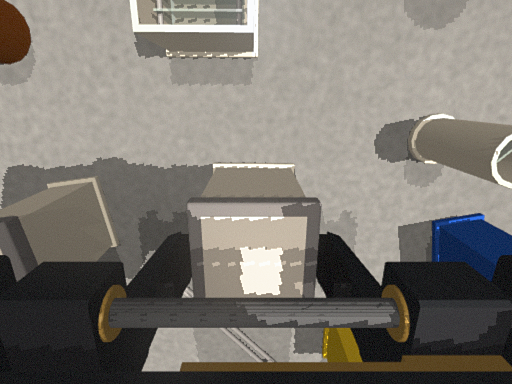

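```bash
python3 -m crank '[{"dr":[0,0,0],"offset":[0.0005,0,0],"claw":-1},{"dr":[0,0,0],"offset":[0.0005,0,0],"claw":-1},{"dr":[0,0,0],"offset":[0.0005,0,0],"claw":-1},{"dr":[0,0,0],"offset":[0.0005,0,0],"claw":-1},{"dr":[0,0,0],"offset":[-0.015,0,0],"claw":-1},{"dr":[0,0,0],"offset":[-0.05,0,0],"claw":-1},{"dr":[0,0,0],"offset":[-0.095,0,0],"claw":-1},{"dr":[0,0,0],"offset":[-0.135,0,0.01],"claw":-1},{"dr":[0,0,0],"offset":[-0.15,0,0.02],"claw":-1},{"dr":[0,0,0],"offset":[-0.15,0,0.02],"claw":-1}]'
python3 - <<'E'
from h import *
upd([-.15,0,.02],[0,0,0]); 
im,C=snap("wrist","w12");gc(495,312,230,np.radians(-87))
cv2.imwrite("pics/w12a.png",cv2.resize(im[110:290,150:350],None,fx=3.5,fy=3.5,interpolation=cv2.INTER_CUBIC))
E
```

```text
time: 14.25
tcp_pos: [431.4, -161.6, 233.4]
tool_rot: [-0.079, 0.704, -0.08, -0.701]
force: [1.0, -1.2, -1.2]
gripper_width: 88.2
cmd [ 431.1 -161.3  231.2] yaw -103.0 | meas [ 431.1 -161.4  231.8] yaw -103.0 q7 -1.59 F [-0.6 -0.7 -0.2] w 88.1 t 14.3 v 0.047
offset [ 0.0012 -0.4755  0.0441] dr [-0.2791 -0.     -0.    ] rows 9.6 1.9
```

View pics/w12a.png

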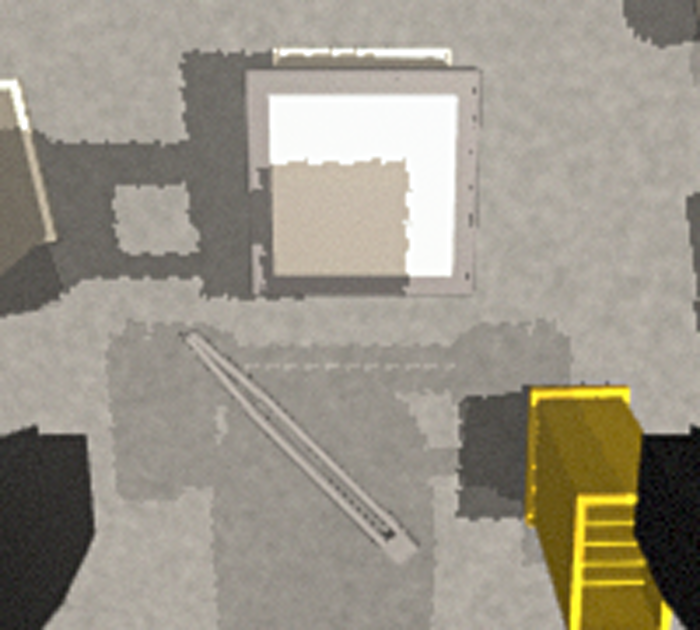

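```bash
python3 - <<'E'
from rect import *
im,C=load("wrist","w12")
f=lambda l,s=3.5,o=[150,110]:(np.array(l)+.5)/s-.5+o
rect(C,f([(269,95),(459,95),(452,276),(273,276)]),95,0,0,"sq placed inlay (jar 451,-165.7,77)")
E
python3 -m crank '[{"dr":[-0.03,0,0],"offset":[0.001,-0.025,0.002],"claw":-1},{"dr":[-0.07,0,0],"offset":[0.001,-0.07,0.006],"claw":-1},{"dr":[-0.11,0,0],"offset":[0.001,-0.12,0.011],"claw":-1},{"dr":[-0.15,0,0],"offset":[0.001,-0.17,0.016],"claw":-1},{"dr":[-0.19,0,0],"offset":[0.001,-0.22,0.02],"claw":-1},{"dr":[-0.23,0,0],"offset":[0.001,-0.27,0.025],"claw":-1},{"dr":[-0.27,0,0],"offset":[0.001,-0.32,0.03],"claw":-1},{"dr":[-0.279,0,0],"offset":[0.001,-0.37,0.034],"claw":-1},{"dr":[-0.279,0,0],"offset":[0.001,-0.418,0.039],"claw":-1},{"dr":[-0.279,0,0],"offset":[0.001,-0.455,0.042],"claw":-1}]'
python3 - <<'E'
from h import *
upd([.001,-.455,.042],[-.279,0,0]); 
gc(500,312,200,np.radians(-87))
E
```

```text
sq placed inlay (jar 451,-165.7,77) c [ 450.5 -166. ] sides [52.7, 52.6, 52.5, 52.6] ang mod 90 [np.float64(77.0), np.float64(76.5), np.float64(77.0), np.float64(76.7)] ang [-103, 166, 77, -13]
time: 15.3
tcp_pos: [490.9, 295.2, 228.0]
tool_rot: [-0.019, -0.706, -0.02, 0.708]
force: [0.2, 0.2, 0.6]
gripper_width: 87.9
cmd [492.4 291.5 230.2] yaw -87.0 | meas [490.9 295.2 228. ] yaw -86.8 q7 -2.32 F [0.2 0.2 0.6] w 87.9 t 15.3 v 0.571
offset [ 0.0302 -0.02   -0.0087] dr [-0.0001  0.      0.    ] rows 0.7 0.0
```

```bash
python3 -m crank '[{"dr":[0,0,0],"offset":[0.01,-0.012,-0.004],"claw":-1},{"dr":[0,0,0],"offset":[0.02,-0.018,-0.008],"claw":-1},{"dr":[0,0,0],"offset":[0.03,-0.02,-0.009],"claw":-1},{"dr":[0,0,0],"offset":[0.03,-0.02,-0.009],"claw":-1},{"dr":[0,0,0],"offset":[0.03,-0.02,-0.009],"claw":-1},{"dr":[0,0,0],"offset":[0.03,-0.02,-0.009],"claw":-1},{"dr":[0,0,0],"offset":[0.03,-0.02,-0.009],"claw":-1},{"dr":[0,0,0],"offset":[0.03,-0.02,-0.009],"claw":-1},{"dr":[0,0,0],"offset":[0.03,-0.02,-0.009],"claw":-1},{"dr":[0,0,0],"offset":[0.03,-0.02,-0.009],"claw":-1}]'
python3 - <<'E'
from h import *
upd([.03,-.02,-.009],[0,0,0]); im,C=snap("wrist","w13")
gc(538,312,110,np.radians(-87))
cv2.imwrite("pics/w13a.png",cv2.resize(im[80:260,180:330],None,fx=3.3,fy=3.3,interpolation=cv2.INTER_CUBIC))
E
```

```text
time: 16.3
tcp_pos: [499.9, 312.1, 200.4]
tool_rot: [0.019, 0.707, 0.019, -0.707]
force: [0.2, 0.2, 0.1]
gripper_width: 88.5
cmd [500.3 312.  200.2] yaw -87.0 | meas [499.9 312.1 200.3] yaw -87.0 q7 -2.36 F [-0.2  1.  -0.2] w 87.9 t 16.35 v 0.002
offset [ 0.0902  0.002  -0.0376] dr [-0.0001  0.      0.    ] rows 2.0 0.0
```

View pics/w13a.png

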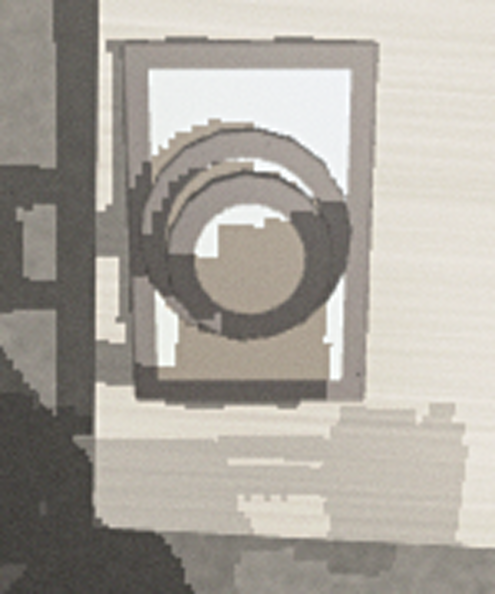

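Run:
```python
from rect import *
im,C=load("wrist","w13")
f=lambda l,s=3.3,o=[180,80]:(np.array(l)+.5)/s-.5+o
def circ(n,l,z): 
    P=onplane(C,f(l),z)[:,:2].astype(np.float32); print(n,np.round(cv2.minEnclosingCircle(P)[0],1),cv2.minEnclosingCircle(P)[1],P.round(1).tolist())
circ("small inlay",[(194,258),(305,258),(249,204),(249,313)],124)
circ("small",[(167,255),(333,255),(249,172),(249,339)],124)
circ("round",[(142,218),(350,222),(246,128)],106)
rect(C,f([(148,69),(353,69),(343,380),(158,380)]),88,0,0,"trough inlay")
rect(C,f([(123,42),(378,42),(363,400),(136,400)]),88,0,0,"trough")
```

```text
small inlay [536.7 312.5] 13.06528377532959 [[536.2999877929688, 325.6000061035156], [537.7000122070312, 299.5], [549.5999755859375, 313.29998779296875], [523.5999755859375, 311.8999938964844]]
small [537.  312.6] 19.882686614990234 [[536.7000122070312, 331.8999938964844], [538.7000122070312, 293.0], [556.9000244140625, 313.70001220703125], [517.2000122070312, 311.5]]
round [543.  313.6] 26.135478973388672 [[542.0999755859375, 339.70001220703125], [543.9000244140625, 287.5], [565.4000244140625, 314.8999938964844]]
trough inlay c [536.8 312.1] sides [52.8, 84.5, 52.7, 84.5] ang mod 90 [np.float64(3.1), np.float64(3.2), np.float64(3.1), np.float64(3.2)] ang [-87, -177, 93, 3]
trough c [537.1 312.2] sides [65.1, 97.1, 65.1, 97.1] ang mod 90 [np.float64(3.1), np.float64(3.0), np.float64(3.1), np.float64(3.0)] ang [-87, -177, 93, 3]
```

```bash
python3 -m crank '[{"dr":[0,0,0],"offset":[0.015,0.0014,-0.02],"claw":-1},{"dr":[0,0,0],"offset":[0.045,0.0014,-0.034],"claw":-1},{"dr":[0,0,0],"offset":[0.07,0.0014,-0.0366],"claw":-1},{"dr":[0,0,0],"offset":[0.08,0.0014,-0.0366],"claw":-1},{"dr":[0,0,0],"offset":[0.087,0.0014,-0.0366],"claw":-1},{"dr":[0,0,0],"offset":[0.091,0.0014,-0.0366],"claw":-1},{"dr":[0,0,0],"offset":[0.091,0.0014,-0.0366],"claw":-1},{"dr":[0,0,0],"offset":[0.091,0.0014,-0.0366],"claw":-1},{"dr":[0,0,0],"offset":[0.091,0.0014,-0.0366],"claw":1},{"dr":[0,0,0],"offset":[0.091,0.0014,-0.0366],"claw":1}]'
python3 - <<'E'
from h import *
upd([.091,.0014,-.0366],[0,0,0]); 
gc(536.9,312.5,109,np.radians(-87))
E
```

```text
time: 17.35
tcp_pos: [536.8, 312.8, 109.8]
tool_rot: [0.019, 0.707, 0.019, -0.707]
force: [0.0, -0.4, -1.2]
gripper_width: 74.3
cmd [537.  312.5 109.2] yaw -87.0 | meas [536.8 312.8 109.8] yaw -87.0 q7 -2.36 F [ 0.  -0.4 -1.2] w 74.3 t 17.35 v 0.004
offset [ 0.0002 -0.      0.0001] dr [-0.0001  0.      0.    ] rows 0.0 0.0
```

```bash
python3 -m crank '[{"dr":[0,0,0],"offset":[0,0,0],"claw":1},{"dr":[0,0,0],"offset":[0,0,0],"claw":1},{"dr":[0,0,0],"offset":[0,0,0],"claw":1},{"dr":[0,0,0],"offset":[0,0,0],"claw":1},{"dr":[0,0,0],"offset":[0,0,0],"claw":1},{"dr":[0,0,0],"offset":[0,0,0],"claw":1},{"dr":[0,0,0],"offset":[-0.006,0,0],"claw":1},{"dr":[0,0,0],"offset":[-0.02,0,0],"claw":1},{"dr":[0,0,0],"offset":[-0.04,0,0],"claw":1},{"dr":[0,0,0],"offset":[-0.05,0,0],"claw":1}]'
python3 - <<'E'
from h import *
upd([-.05,0,0],[0,0,0]); im,C=snap("wrist","w14")
gc(469.5,-311.7,160,np.radians(-100))
cv2.imwrite("pics/w14a.png",cv2.resize(im[160:300,160:350],None,fx=4,fy=4,interpolation=cv2.INTER_CUBIC))
p,q=tool()
for uv in [(255,205),(255,210),(255,215),(255,220),(255,225)]: print(((onplane(C,uv,p[2]+15)-p)@q.as_matrix()).round(1))
E
```

```text
time: 18.35
tcp_pos: [537.4, 313.4, 161.9]
tool_rot: [0.018, 0.708, 0.019, -0.706]
force: [0.7, 0.3, -0.3]
gripper_width: 39.2
cmd [537.  312.5 159.2] yaw -87.0 | meas [538.  313.8 162.9] yaw -87.0 q7 -2.34 F [ 0.5 -0.4  0.7] w 39.0 t 18.4 v 0.045
offset [-0.0008  0.6198  0.1   ] dr [ 0.2268  0.     -0.    ] rows 12.6 1.5
[[-14.9   1.3 -32.1]]
[[-14.9   1.3 -29.5]]
[[-14.9   1.3 -26.9]]
[[-14.9   1.3 -24.3]]
[[-14.9   1.3 -21.6]]
```

View pics/w14a.png

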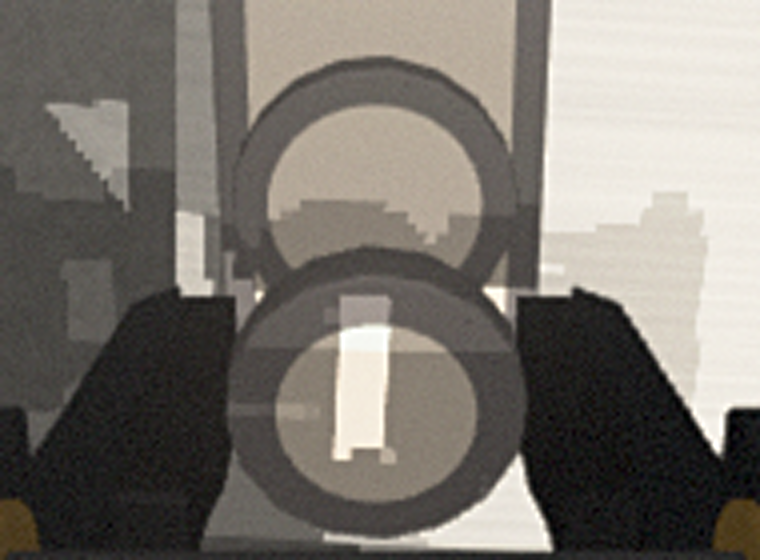

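```bash
python3 -m crank '[{"dr":[0.01,0,0],"offset":[0,0.02,0.003],"claw":1},{"dr":[0.03,0,0],"offset":[0,0.06,0.01],"claw":1},{"dr":[0.05,0,0],"offset":[0,0.105,0.017],"claw":1},{"dr":[0.07,0,0],"offset":[0,0.152,0.025],"claw":1},{"dr":[0.09,0,0],"offset":[0,0.2,0.032],"claw":1},{"dr":[0.11,0,0],"offset":[0,0.248,0.04],"claw":1},{"dr":[0.13,0,0],"offset":[0,0.296,0.048],"claw":1},{"dr":[0.15,0,0],"offset":[0,0.344,0.055],"claw":1},{"dr":[0.17,0,0],"offset":[0,0.392,0.063],"claw":1},{"dr":[0.19,0,0],"offset":[0,0.44,0.071],"claw":1}]'
python3 - <<'E'
from h import *
upd([0,.44,.071],[.19,0,0])
gc(469.5,-311.7,159,np.radians(-100))
E
```

```text
time: 19.4
tcp_pos: [488.4, -132.4, 159.5]
tool_rot: [-0.049, 0.706, -0.049, -0.705]
force: [1.6, 0.3, -0.9]
gripper_width: 38.8
cmd [ 489.1 -130.6  159.2] yaw -97.9 | meas [ 488.4 -132.4  159.5] yaw -97.9 q7 -1.69 F [ 1.6  0.3 -0.9] w 38.8 t 19.4 v 0.844
offset [ 0.0002  0.1821 -0.0055] dr [0.0368 0.     0.    ] rows 3.6 0.2
```

```bash
python3 -m crank '[{"dr":[0.02,0,0],"offset":[0,0.045,-0.001],"claw":1},{"dr":[0.037,0,0],"offset":[0,0.088,-0.003],"claw":1},{"dr":[0.037,0,0],"offset":[0,0.128,-0.004],"claw":1},{"dr":[0.037,0,0],"offset":[0,0.16,-0.005],"claw":1},{"dr":[0.037,0,0],"offset":[0,0.176,-0.0055],"claw":1},{"dr":[0.037,0,0],"offset":[0,0.182,-0.0055],"claw":1},{"dr":[0.037,0,0],"offset":[0.01,0.182,-0.0055],"claw":1},{"dr":[0.037,0,0],"offset":[0.03,0.182,-0.0055],"claw":1},{"dr":[0.037,0,0],"offset":[0.045,0.182,-0.0055],"claw":1},{"dr":[0.037,0,0],"offset":[0.045,0.182,-0.0055],"claw":1}]'
python3 - <<'E'
from h import *
upd([.045,.182,-.0055],[.037,0,0]); im,C=snap("wrist","w15")
gc(469.5,-311.7,76,np.radians(-100))
cv2.imwrite("pics/w15a.png",cv2.resize(im[120:300,160:350],None,fx=4,fy=3.3,interpolation=cv2.INTER_CUBIC))
E
```

```text
time: 20.4
tcp_pos: [468.3, -308.8, 111.7]
tool_rot: [0.062, -0.703, 0.06, 0.706]
force: [0.1, -0.8, 0.8]
gripper_width: 39.2
cmd [ 469.5 -311.6  114.2] yaw -100.0 | meas [ 469.  -309.6  113. ] yaw -99.9 q7 -1.4 F [0.5 0.2 0.2] w 38.9 t 20.45 v 0.026
offset [0.0382 0.0001 0.    ] dr [-0.0002 -0.      0.    ] rows 0.8 0.0
```

View pics/w15a.png

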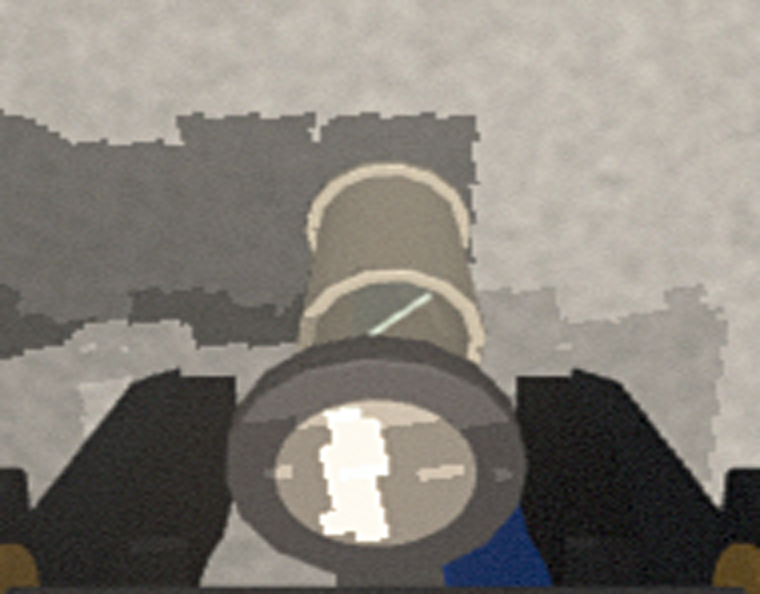

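```bash
python3 -m crank '[{"dr":[0,0,0],"offset":[0.002,0,0],"claw":1},{"dr":[0,0,0],"offset":[0.006,0,0],"claw":1},{"dr":[0,0,0],"offset":[0.012,0,0],"claw":1},{"dr":[0,0,0],"offset":[0.018,0,0],"claw":1},{"dr":[0,0,0],"offset":[0.024,0,0],"claw":1},{"dr":[0,0,0],"offset":[0.03,0,0],"claw":1},{"dr":[0,0,0],"offset":[0.035,0,0],"claw":1},{"dr":[0,0,0],"offset":[0.038,0,0],"claw":1},{"dr":[0,0,0],"offset":[0.038,0,0],"claw":1},{"dr":[0,0,0],"offset":[0.038,0,0],"claw":1}]'
python3 - <<'E'
from h import *
upd([.038,0,0],[0,0,0]); im,C=snap("wrist","w16")
gc(469.5,-311.7,76,np.radians(-100))
cv2.imwrite("pics/w16a.png",cv2.resize(im[120:300,160:350],None,fx=4,fy=3.3,interpolation=cv2.INTER_CUBIC))
E
```

```text
time: 21.45
tcp_pos: [469.5, -311.6, 76.3]
tool_rot: [-0.061, 0.704, -0.062, -0.704]
force: [-0.9, -0.0, 1.0]
gripper_width: 38.9
cmd [ 469.5 -311.6   76.2] yaw -100.0 | meas [ 469.6 -311.6   76.4] yaw -100.0 q7 -1.41 F [-0.3  0.1  0.4] w 38.7 t 21.5 v 0.003
offset [0.0002 0.0001 0.    ] dr [-0.0002 -0.      0.    ] rows 0.0 0.0
```

View pics/w16a.png

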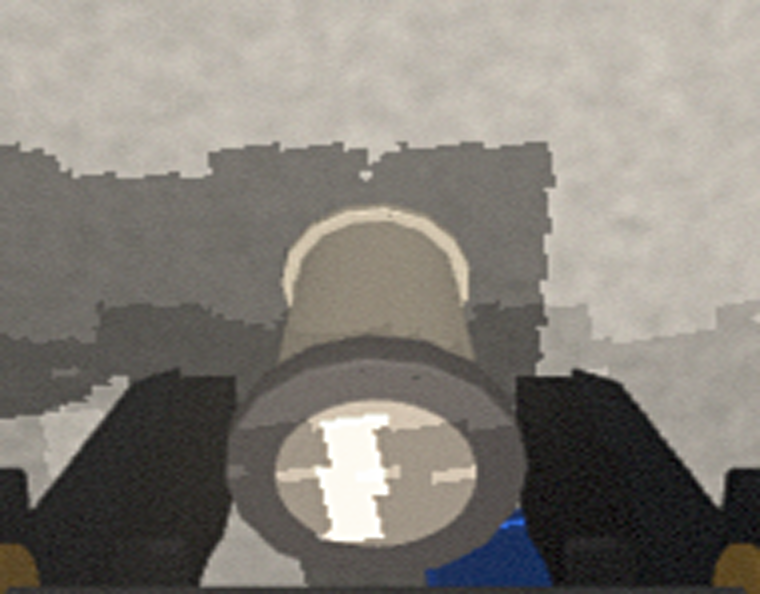

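```bash
python3 -m crank '[{"dr":[0,0,0],"offset":[0.0005,0,0],"claw":-1},{"dr":[0,0,0],"offset":[0.0005,0,0],"claw":-1},{"dr":[0,0,0],"offset":[0.0005,0,0],"claw":-1},{"dr":[0,0,0],"offset":[0.0005,0,0],"claw":-1},{"dr":[0,0,0],"offset":[-0.015,0,0],"claw":-1},{"dr":[0,0,0],"offset":[-0.05,0,0],"claw":-1},{"dr":[0,0,0],"offset":[-0.095,0,0],"claw":-1},{"dr":[0,0,0],"offset":[-0.135,0,0.01],"claw":-1},{"dr":[0,0,0],"offset":[-0.15,0,0.02],"claw":-1},{"dr":[0,0,0],"offset":[-0.15,0,0.02],"claw":-1}]'
python3 - <<'E'
from h import *
upd([-.15,0,.02],[0,0,0]); 
im,C=snap("wrist","w17");gc(505,313,180,np.radians(-87))
cv2.imwrite("pics/w17a.png",cv2.resize(im[110:290,150:350],None,fx=3.5,fy=3.5,interpolation=cv2.INTER_CUBIC))
E
```

```text
time: 22.5
tcp_pos: [450.2, -309.1, 229.8]
tool_rot: [-0.061, 0.706, -0.063, -0.703]
force: [-0.2, -0.4, -0.2]
gripper_width: 88.2
cmd [ 449.8 -308.2  226.2] yaw -100.0 | meas [ 449.9 -308.6  227.8] yaw -100.0 q7 -1.34 F [-0.2 -0.   0.5] w 88.0 t 22.55 v 0.052
offset [ 0.0462 -0.6213  0.0536] dr [-0.2271 -0.     -0.    ] rows 12.5 1.5
```

View pics/w17a.png

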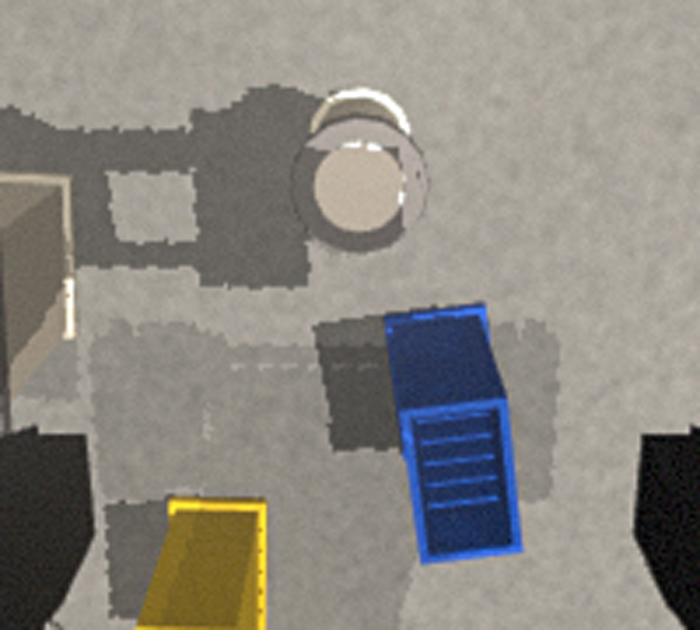

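```bash
python3 - <<'E'
from rect import *
im,C=load("wrist","w17")
f=lambda l,s=3.5,o=[150,110]:(np.array(l)+.5)/s-.5+o
print(np.round(onplane(C,f([(313,187),(405,187),(359,141),(359,232)]),90),1), "jar 469.4,-311.8")
im,C=load("wrist","w14")
print(np.round(onplane(C,f([(267,203),(484,203),(375,103)],4,[160,160]),106),1))
E
python3 -m crank '[{"dr":[-0.01,0,0],"offset":[0,-0.02,0.002],"claw":-1},{"dr":[-0.03,0,0],"offset":[0,-0.06,0.005],"claw":-1},{"dr":[-0.05,0,0],"offset":[0,-0.105,0.009],"claw":-1},{"dr":[-0.07,0,0],"offset":[0,-0.152,0.013],"claw":-1},{"dr":[-0.09,0,0],"offset":[0,-0.2,0.017],"claw":-1},{"dr":[-0.11,0,0],"offset":[0,-0.249,0.021],"claw":-1},{"dr":[-0.13,0,0],"offset":[0,-0.298,0.026],"claw":-1},{"dr":[-0.15,0,0],"offset":[0,-0.347,0.03],"claw":-1},{"dr":[-0.17,0,0],"offset":[0,-0.396,0.034],"claw":-1},{"dr":[-0.19,0,0],"offset":[0,-0.445,0.038],"claw":-1}]'
python3 - <<'E'
from h import *
upd([0,-.445,.038],[-.19,0,0]); 
gc(505,313,180,np.radians(-87))
E
```

```text
[[ 472.  -298.7   90. ]
 [ 467.4 -324.6   90. ]
 [ 482.8 -314.    90. ]
 [ 456.6 -309.3   90. ]] jar 469.4,-311.8
[[537.9 333.8 106. ]
 [540.1 293.3 106. ]
 [558.4 314.6 106. ]]
time: 23.55
tcp_pos: [487.6, 140.1, 224.9]
tool_rot: [-0.007, -0.706, -0.007, 0.708]
force: [1.3, -0.6, -0.7]
gripper_width: 88.2
cmd [489.8 136.7 226.2] yaw -89.1 | meas [487.6 140.1 224.9] yaw -88.9 q7 -2.11 F [ 1.3 -0.6 -0.7] w 88.2 t 23.55 v 0.862
offset [ 0.0462 -0.1761 -0.0179] dr [-0.0371 -0.      0.    ] rows 3.7 0.2
```

Run:
```python
from h import *
gc(538.5,313.6,115,np.radians(-87))
```

```text
cmd [489.8 136.7 226.2] yaw -89.1 | meas [487.6 140.1 224.9] yaw -88.9 q7 -2.11 F [ 1.3 -0.6 -0.7] w 88.2 t 23.55 v 0.862
offset [ 0.1112 -0.1762 -0.0514] dr [-0.0371 -0.      0.    ] rows 4.3 0.2
```

```bash
python3 -m crank '[{"dr":[-0.02,0,0],"offset":[0,-0.045,-0.013],"claw":-1},{"dr":[-0.037,0,0],"offset":[0,-0.09,-0.026],"claw":-1},{"dr":[-0.037,0,0],"offset":[0.01,-0.13,-0.038],"claw":-1},{"dr":[-0.037,0,0],"offset":[0.03,-0.16,-0.046],"claw":-1},{"dr":[-0.037,0,0],"offset":[0.06,-0.173,-0.051],"claw":-1},{"dr":[-0.037,0,0],"offset":[0.09,-0.1762,-0.0514],"claw":-1},{"dr":[-0.037,0,0],"offset":[0.105,-0.1762,-0.0514],"claw":-1},{"dr":[-0.037,0,0],"offset":[0.111,-0.1762,-0.0514],"claw":-1},{"dr":[-0.037,0,0],"offset":[0.111,-0.1762,-0.0514],"claw":-1},{"dr":[-0.037,0,0],"offset":[0.111,-0.1762,-0.0514],"claw":-1}]'
python3 - <<'E'
from h import *
upd([.111,-.1762,-.0514],[-.037,0,0]); 
gc(538.5,313.6,91,np.radians(-87)); im,C=snap("wrist","w18");
cv2.imwrite("pics/w18a.png",cv2.resize(im[80:300,130:380],None,fx=3,fy=2.7,interpolation=cv2.INTER_CUBIC))
E
```

```text
time: 24.55
tcp_pos: [538.5, 313.9, 116.3]
tool_rot: [0.018, 0.707, 0.019, -0.706]
force: [0.4, 0.7, 0.3]
gripper_width: 87.8
cmd [538.5 313.6 115.2] yaw -87.0 | meas [538.5 313.9 116.3] yaw -87.0 q7 -2.41 F [0.4 0.7 0.3] w 87.8 t 24.55 v 0.011
offset [ 0.0242  0.     -0.    ] dr [-0.0001  0.      0.    ] rows 0.5 0.0
```

View pics/w18a.png

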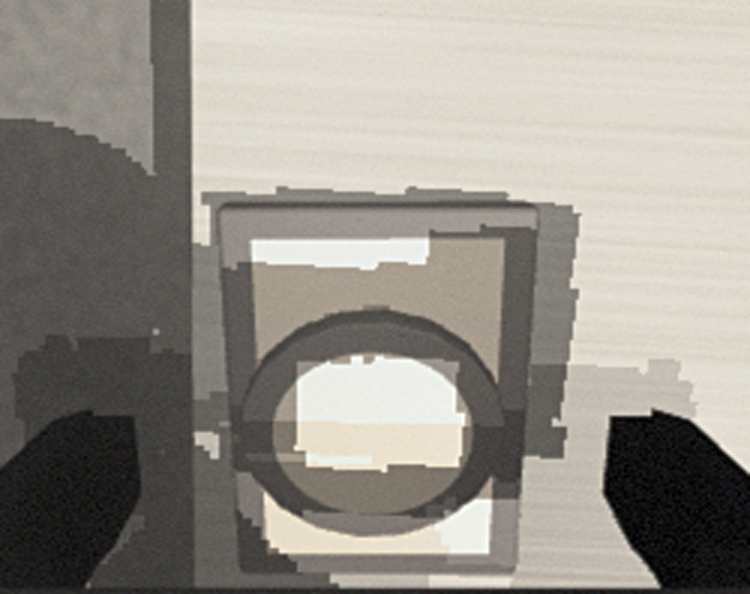

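Round cover (centre ≈ crop (371,430)) is centred between the fingers. Descend 24 mm and close.

```bash
python3 -m crank '[{"dr":[0,0,0],"offset":[0.01,0,0],"claw":-1},{"dr":[0,0,0],"offset":[0.02,0,0],"claw":-1},{"dr":[0,0,0],"offset":[0.024,0,0],"claw":-1},{"dr":[0,0,0],"offset":[0.024,0,0],"claw":-1},{"dr":[0,0,0],"offset":[0.024,0,0],"claw":1},{"dr":[0,0,0],"offset":[0.024,0,0],"claw":1},{"dr":[0,0,0],"offset":[0.024,0,0],"claw":1},{"dr":[0,0,0],"offset":[0.024,0,0],"claw":1},{"dr":[0,0,0],"offset":[0.024,0,0],"claw":1},{"dr":[0,0,0],"offset":[0.024,0,0],"claw":1}]'; python3 -m crank '[{"dr":[0,0,0],"offset":[-0.006,0,0],"claw":1},{"dr":[0,0,0],"offset":[-0.025,0,0],"claw":1},{"dr":[0.01,0,0],"offset":[-0.05,0.01,0.001],"claw":1},{"dr":[0.03,0,0],"offset":[-0.065,0.045,0.003],"claw":1},{"dr":[0.05,0,0],"offset":[-0.069,0.09,0.003],"claw":1},{"dr":[0.07,0,0],"offset":[-0.069,0.138,0.003],"claw":1},{"dr":[0.09,0,0],"offset":[-0.069,0.187,0.003],"claw":1},{"dr":[0.11,0,0],"offset":[-0.069,0.236,0.003],"claw":1},{"dr":[0.13,0,0],"offset":[-0.069,0.285,0.003],"claw":1},{"dr":[0.15,0,0],"offset":[-0.069,0.334,0.003],"claw":1}]'
python3 - <<'E'
from h import *
upd([.024,0,0],[0,0,0]); upd([-.069,.334,.003],[.15,0,0])
gc(591.8,-327.2,160,np.radians(-100))
E
```

```text
time: 25.6
tcp_pos: [538.1, 313.8, 91.4]
tool_rot: [0.019, 0.707, 0.019, -0.707]
force: [-0.3, 0.0, 1.6]
gripper_width: 52.8
time: 26.6
tcp_pos: [552.6, -21.9, 160.8]
tool_rot: [-0.035, 0.706, -0.035, -0.706]
force: [1.5, 0.3, -0.6]
gripper_width: 53.0
cmd [552.9 -20.1 160.2] yaw -95.6 | meas [552.6 -21.9 160.8] yaw -95.6 q7 -1.95 F [ 1.5  0.3 -0.6] w 53.0 t 26.6 v 0.783
offset [ 2.000e-04  3.019e-01 -6.860e-02] dr [0.0768 0.     0.    ] rows 6.2 0.5
```

```bash
python3 -m crank '[{"dr":[0.02,0,0],"offset":[0,0.047,-0.011],"claw":1},{"dr":[0.04,0,0],"offset":[0,0.094,-0.021],"claw":1},{"dr":[0.06,0,0],"offset":[0,0.141,-0.032],"claw":1},{"dr":[0.077,0,0],"offset":[0,0.188,-0.043],"claw":1},{"dr":[0.077,0,0],"offset":[0,0.234,-0.053],"claw":1},{"dr":[0.077,0,0],"offset":[0,0.272,-0.062],"claw":1},{"dr":[0.077,0,0],"offset":[0,0.294,-0.067],"claw":1},{"dr":[0.077,0,0],"offset":[0.005,0.302,-0.0686],"claw":1},{"dr":[0.077,0,0],"offset":[0.02,0.302,-0.0686],"claw":1},{"dr":[0.077,0,0],"offset":[0.035,0.302,-0.0686],"claw":1}]'
python3 - <<'E'
from h import *
upd([.035,.302,-.0686],[.077,0,0]);im,C=snap("wrist","w19");
gc(591.8,-327.2,81,np.radians(-100))
p,q=tool()
cv2.imwrite("pics/w19a.png",cv2.resize(im[120:300,160:350],None,fx=4,fy=3.3,interpolation=cv2.INTER_CUBIC))
for uv in [(255,205),(255,210),(255,215),(255,220)]: print(((onplane(C,uv,p[2]+15)-p)@q.as_matrix()).round(1))
E
```

```text
time: 27.6
tcp_pos: [591.7, -324.8, 123.9]
tool_rot: [0.061, -0.704, 0.06, 0.705]
force: [0.8, 1.7, -0.3]
gripper_width: 53.1
cmd [ 591.7 -327.3  125.2] yaw -100.0 | meas [ 590.  -323.7  120.8] yaw -99.8 q7 -1.51 F [-1.5  1.1 -2.4] w 53.4 t 27.65 v 0.061
offset [ 0.0442 -0.0001 -0.    ] dr [-0.0002 -0.      0.    ] rows 0.9 0.0
[[-15.2   1.6 -33. ]]
[[-15.2   1.6 -30.3]]
[[-15.1   1.6 -27.6]]
[[-15.1   1.6 -24.9]]
```

View pics/w19a.png

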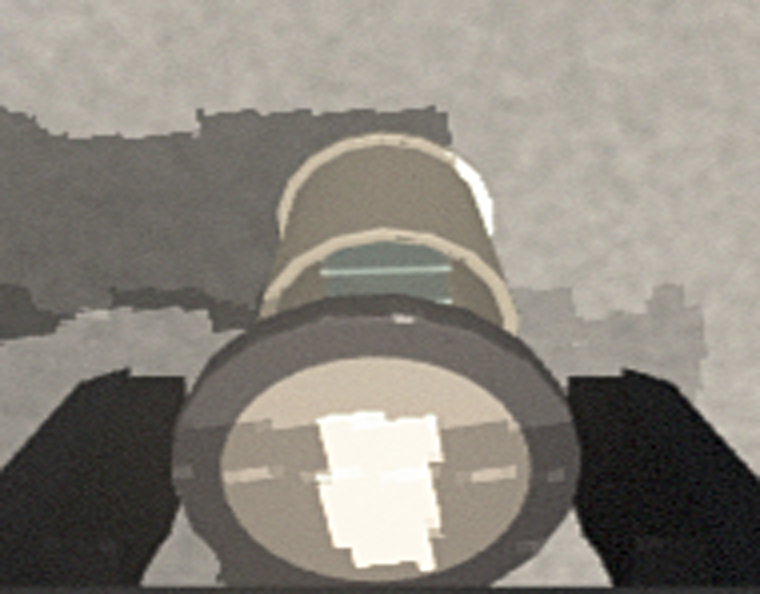

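```bash
python3 -m crank '[{"dr":[0,0,0],"offset":[0,0,0],"claw":1},{"dr":[0,0,0],"offset":[0.004,0,0],"claw":1},{"dr":[0,0,0],"offset":[0.012,0,0],"claw":1},{"dr":[0,0,0],"offset":[0.02,0,0],"claw":1},{"dr":[0,0,0],"offset":[0.026,0,0],"claw":1},{"dr":[0,0,0],"offset":[0.032,0,0],"claw":1},{"dr":[0,0,0],"offset":[0.038,0,0],"claw":1},{"dr":[0,0,0],"offset":[0.044,0,0],"claw":1},{"dr":[0,0,0],"offset":[0.044,0,0],"claw":1},{"dr":[0,0,0],"offset":[0.044,0,0],"claw":1}]'
python3 - <<'E'
from h import *
upd([.044,0,0],[0,0,0]);im,C=snap("wrist","w20");
gc(591.8,-327.2,81,np.radians(-100))
cv2.imwrite("pics/w20a.png",cv2.resize(im[120:300,160:350],None,fx=4,fy=3.3,interpolation=cv2.INTER_CUBIC))
E
```

```text
time: 28.65
tcp_pos: [591.6, -327.1, 81.1]
tool_rot: [0.062, -0.704, 0.061, 0.704]
force: [-0.0, -0.1, -0.5]
gripper_width: 53.2
cmd [ 591.7 -327.3   81.2] yaw -100.0 | meas [ 591.6 -327.2   81.3] yaw -100.0 q7 -1.53 F [-0.8 -1.3 -0.4] w 53.2 t 28.7 v 0.003
offset [ 0.0002 -0.0001 -0.    ] dr [-0.0002 -0.      0.    ] rows 0.0 0.0
```

View pics/w20a.png

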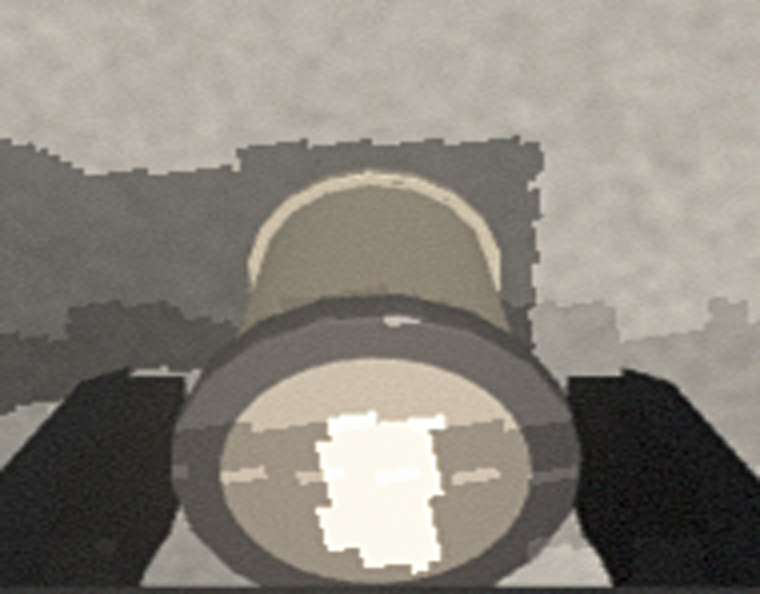

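Centred; release, lift, look.

```bash
python3 -m crank '[{"dr":[0,0,0],"offset":[0.0005,0,0],"claw":-1},{"dr":[0,0,0],"offset":[0.0005,0,0],"claw":-1},{"dr":[0,0,0],"offset":[0.0005,0,0],"claw":-1},{"dr":[0,0,0],"offset":[0.0005,0,0],"claw":-1},{"dr":[0,0,0],"offset":[-0.015,0,0],"claw":-1},{"dr":[0,0,0],"offset":[-0.05,0,0],"claw":-1},{"dr":[0,0,0],"offset":[-0.095,0,0],"claw":-1},{"dr":[0,0,0],"offset":[-0.125,0,0.02],"claw":-1},{"dr":[0,0,0],"offset":[-0.14,0,0.04],"claw":-1},{"dr":[0,0,0],"offset":[-0.14,0,0.04],"claw":-1}]'
python3 - <<'E'
from h import *
upd([-.14,0,.04],[0,0,0]); 
im,C=snap("wrist","w21");gc(500,312.2,200,np.radians(-86.9))
cv2.imwrite("pics/w21a.png",cv2.resize(im[80:260,150:350],None,fx=3.5,fy=3.5,interpolation=cv2.INTER_CUBIC))
E
```

```text
time: 29.7
tcp_pos: [551.9, -321.3, 225.3]
tool_rot: [-0.061, 0.706, -0.063, -0.703]
force: [-0.2, -1.0, 0.3]
gripper_width: 88.2
cmd [ 552.3 -320.4  221.2] yaw -100.0 | meas [ 552.3 -320.9  223.5] yaw -100.0 q7 -1.47 F [ 0.  -0.4 -0.7] w 88.0 t 29.75 v 0.055
offset [ 0.0212 -0.6138  0.1615] dr [-0.2288 -0.     -0.    ] rows 12.7 1.5
```

View pics/w21a.png

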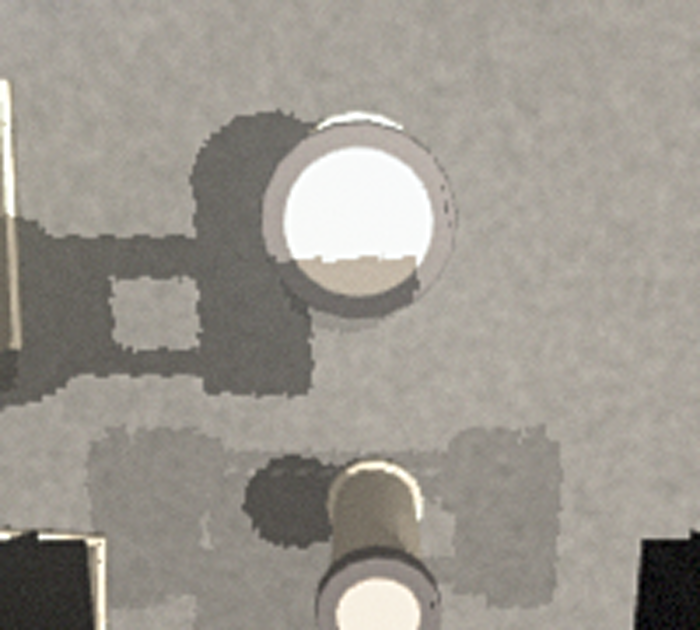

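```bash
python3 - <<'E'
from rect import *
im,C=load("wrist","w21")
f=lambda l,s=3.5,o=[150,80]:(np.array(l)+.5)/s-.5+o
print(np.round(onplane(C,f([(283,221),(435,221),(359,146),(359,298)]),95)[:,:2],1).tolist(), "jar 591.8,-327.2")
E
python3 -m crank '[{"dr":[-0.01,0,0],"offset":[0,-0.02,0.005],"claw":-1},{"dr":[-0.03,0,0],"offset":[0,-0.06,0.016],"claw":-1},{"dr":[-0.05,0,0],"offset":[0,-0.105,0.028],"claw":-1},{"dr":[-0.07,0,0],"offset":[0,-0.151,0.04],"claw":-1},{"dr":[-0.09,0,0],"offset":[0,-0.198,0.052],"claw":-1},{"dr":[-0.11,0,0],"offset":[0,-0.245,0.064],"claw":-1},{"dr":[-0.13,0,0],"offset":[0,-0.292,0.077],"claw":-1},{"dr":[-0.15,0,0],"offset":[0,-0.339,0.089],"claw":-1},{"dr":[-0.17,0,0],"offset":[0,-0.386,0.101],"claw":-1},{"dr":[-0.19,0,0],"offset":[0,-0.433,0.114],"claw":-1}]'
python3 - <<'E'
from h import *
upd([0,-.433,.114],[-.19,0,0]); 
gc(495,312,200,np.radians(-86.9))
E
```

```text
[[596.2, -307.3], [589.0, -347.9], [612.1, -331.1], [571.7, -323.9]] jar 591.8,-327.2
time: 30.75
tcp_pos: [514.8, 128.4, 220.7]
tool_rot: [-0.006, -0.707, -0.006, 0.707]
force: [0.8, 0.3, 0.5]
gripper_width: 88.5
cmd [515.3 125.9 221.2] yaw -89.1 | meas [514.8 128.4 220.7] yaw -89.0 q7 -2.12 F [0.8 0.3 0.5] w 88.5 t 30.75 v 0.814
offset [ 0.0212 -0.1864  0.0175] dr [-0.0388 -0.      0.    ] rows 3.8 0.3
```

```bash
python3 -m crank '[{"dr":[-0.02,0,0],"offset":[0.005,-0.045,0.004],"claw":-1},{"dr":[-0.0388,0,0],"offset":[0.01,-0.09,0.009],"claw":-1},{"dr":[-0.0388,0,0],"offset":[0.018,-0.13,0.013],"claw":-1},{"dr":[-0.0388,0,0],"offset":[0.021,-0.162,0.0155],"claw":-1},{"dr":[-0.0388,0,0],"offset":[0.021,-0.18,0.0175],"claw":-1},{"dr":[-0.0388,0,0],"offset":[0.021,-0.1864,0.0175],"claw":-1},{"dr":[-0.0388,0,0],"offset":[0.021,-0.1864,0.0175],"claw":-1},{"dr":[-0.0388,0,0],"offset":[0.021,-0.1864,0.0175],"claw":-1},{"dr":[-0.0388,0,0],"offset":[0.021,-0.1864,0.0175],"claw":-1},{"dr":[-0.0388,0,0],"offset":[0.021,-0.1864,0.0175],"claw":-1}]'
python3 - <<'E'
from h import *
upd([.021,-.1864,.0175],[-.0388,0,0]); 
im,C=snap("wrist","w22");gc(495,312,200,np.radians(-86.9))
cv2.imwrite("pics/w22a.png",cv2.resize(im[70:250,180:330],None,fx=3.3,fy=3.3,interpolation=cv2.INTER_CUBIC))
E
```

```text
time: 31.75
tcp_pos: [495.1, 310.8, 200.2]
tool_rot: [0.019, 0.707, 0.018, -0.707]
force: [-0.6, 0.8, -1.1]
gripper_width: 88.4
cmd [495.  312.  200.2] yaw -86.9 | meas [494.9 311.1 200.3] yaw -87.0 q7 -2.44 F [0.7 0.2 0.4] w 88.0 t 31.8 v 0.005
offset [ 0.0002 -0.     -0.    ] dr [-0.  0. -0.] rows 0.0 0.0
```

View pics/w22a.png

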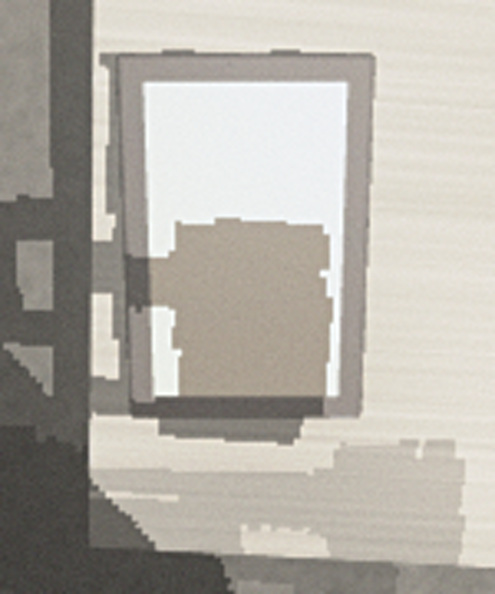

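Run:
```python
from rect import *
im,C=load("wrist","w22")
f=lambda l,s=3.3,o=[180,70]:(np.array(l)+.5)/s-.5+o
rect(C,f([(142,82),(349,81),(340,396),(154,397)]),88,0,0,"trough inlay")
rect(C,f([(118,55),(374,54),(360,414),(132,415)]),88,0,0,"trough")
gc(537,312,73,np.radians(-86.9))
```

```text
trough inlay c [536.9 312.1] sides [52.9, 84.4, 52.6, 84.5] ang mod 90 [np.float64(3.3), np.float64(3.3), np.float64(3.4), np.float64(3.5)] ang [-87, -177, 93, 3]
trough c [537.5 312.2] sides [64.9, 96.3, 64.9, 96.4] ang mod 90 [np.float64(3.3), np.float64(3.1), np.float64(3.3), np.float64(3.1)] ang [-87, -177, 93, 3]
cmd [495.  312.  200.2] yaw -86.9 | meas [494.9 311.1 200.3] yaw -87.0 q7 -2.44 F [0.7 0.2 0.4] w 88.0 t 31.8 v 0.005
offset [ 0.1272  0.0022 -0.0419] dr [-0.  0. -0.] rows 2.7 0.0
```

```bash
python3 -m crank '[{"dr":[-0.003,0,0],"offset":[0.015,0.002,-0.02],"claw":-1},{"dr":[-0.003,0,0],"offset":[0.05,0.0022,-0.038],"claw":-1},{"dr":[-0.003,0,0],"offset":[0.085,0.0022,-0.042],"claw":-1},{"dr":[-0.003,0,0],"offset":[0.1,0.0022,-0.042],"claw":-1},{"dr":[-0.003,0,0],"offset":[0.105,0.0022,-0.042],"claw":-1},{"dr":[-0.003,0,0],"offset":[0.11,0.0022,-0.042],"claw":-1},{"dr":[-0.003,0,0],"offset":[0.117,0.0022,-0.042],"claw":-1},{"dr":[-0.003,0,0],"offset":[0.123,0.0022,-0.042],"claw":-1},{"dr":[-0.003,0,0],"offset":[0.127,0.0022,-0.042],"claw":-1},{"dr":[-0.003,0,0],"offset":[0.127,0.0022,-0.042],"claw":-1}]'
python3 - <<'E'
from h import *
upd([.127,.0022,-.042],[-.003,0,0]); 
gc(537,312,73,np.radians(-86.7))
E
```

```text
time: 32.8
tcp_pos: [536.4, 312.0, 72.9]
tool_rot: [-0.021, -0.707, -0.02, 0.707]
force: [-0.1, -0.5, 0.3]
gripper_width: 88.1
cmd [537.1 312.   73.2] yaw -86.7 | meas [536.4 312.   72.9] yaw -86.7 q7 -2.47 F [-0.1 -0.5  0.3] w 88.1 t 32.8 v 0.007
offset [0.0002 0.     0.0001] dr [-0.0005  0.     -0.    ] rows 0.0 0.0
```

```bash
python3 -m crank '[{"dr":[0,0,0],"offset":[0,0,0],"claw":1},{"dr":[0,0,0],"offset":[0,0,0],"claw":1},{"dr":[0,0,0],"offset":[0,0,0],"claw":1},{"dr":[0,0,0],"offset":[0,0,0],"claw":1},{"dr":[0,0,0],"offset":[0,0,0],"claw":1},{"dr":[0,0,0],"offset":[-0.01,0,0],"claw":1},{"dr":[0,0,0],"offset":[-0.03,0,0],"claw":1},{"dr":[0,0,0],"offset":[-0.06,0,0],"claw":1},{"dr":[0,0,0],"offset":[-0.077,0,0],"claw":1},{"dr":[0,0,0],"offset":[-0.077,0,0],"claw":1}]'
python3 - <<'E'
from h import *
upd([-.077,0,0],[0,0,0]); im,C=snap("wrist","w23")
gc(609,-173,150,np.radians(-103.2))
cv2.imwrite("pics/w23a.png",cv2.resize(im[140:300,160:350],None,fx=4,fy=3.5,interpolation=cv2.INTER_CUBIC))
p,q=tool()
for uv in [(255,170),(255,175),(255,180),(255,185),(255,190)]: print(((onplane(C,uv,p[2]+15)-p)@q.as_matrix()).round(1))
E
```

```text
time: 33.8
tcp_pos: [538.0, 313.3, 153.0]
tool_rot: [0.019, 0.708, 0.021, -0.705]
force: [-0.4, 0.8, -1.6]
gripper_width: 65.6
cmd [537.1 312.  150.2] yaw -86.7 | meas [537.1 312.5 151.1] yaw -86.7 q7 -2.42 F [-0.3 -0.7 -2.5] w 65.5 t 33.85 v 0.033
offset [ 2.000e-04  4.884e-01 -4.410e-02] dr [0.2875 0.     0.    ] rows 9.8 1.9
[[-14.9   0.2 -50. ]]
[[-14.9   0.2 -47.5]]
[[-14.9   0.2 -45.1]]
[[-14.9   0.2 -42.6]]
[[-14.9   0.2 -40.1]]
```

View pics/w23a.png

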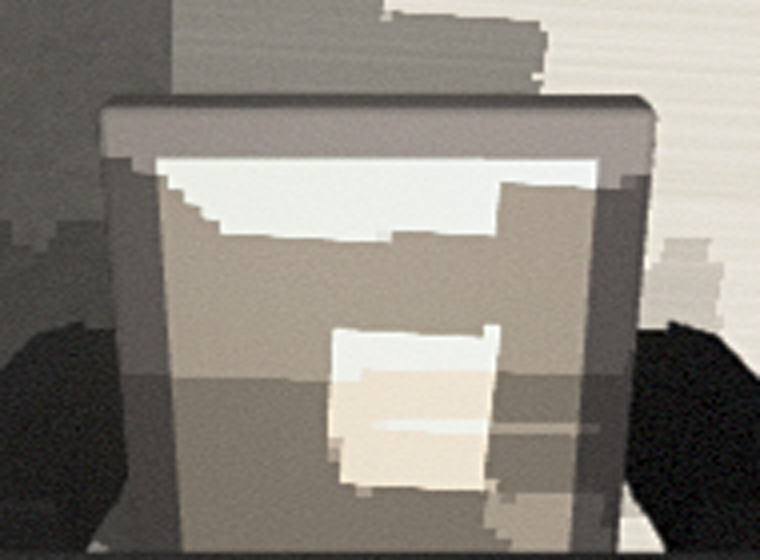

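Run:
```python
from h import *
im,C=load("wrist","w2"); T=cam("top")
for z in (40,60,80,100,120,140): print(z,onplane(C,(111.4,88),z)[0,:2].round(0),onplane(T,(266.9,141.6),z)[0,:2].round(0))
```

```text
40 [612.  -1.] [618. -23.]
60 [612. -10.] [613. -23.]
80 [611. -19.] [609. -23.]
100 [611. -29.] [604. -23.]
120 [610. -38.] [599. -23.]
140 [610. -47.] [595. -22.]
```

```bash
python3 -m crank '[{"dr":[0.02,0,0],"offset":[0,0.02,-0.002],"claw":1},{"dr":[0.05,0,0],"offset":[0,0.06,-0.005],"claw":1},{"dr":[0.08,0,0],"offset":[0,0.105,-0.009],"claw":1},{"dr":[0.11,0,0],"offset":[0,0.152,-0.014],"claw":1},{"dr":[0.14,0,0],"offset":[0,0.2,-0.018],"claw":1},{"dr":[0.17,0,0],"offset":[0,0.248,-0.022],"claw":1},{"dr":[0.2,0,0],"offset":[0,0.296,-0.027],"claw":1},{"dr":[0.23,0,0],"offset":[0,0.344,-0.031],"claw":1},{"dr":[0.26,0,0],"offset":[0,0.392,-0.035],"claw":1},{"dr":[0.2875,0,0],"offset":[0,0.435,-0.039],"claw":1}]'; python3 -m crank '[{"dr":[0,0,0],"offset":[0,0.03,0.009],"claw":1},{"dr":[0,0,0],"offset":[0,0.045,0.0135],"claw":1},{"dr":[0,0,0],"offset":[0,0.051,0.0155],"claw":1},{"dr":[0,0,0],"offset":[0,0.051,0.0155],"claw":1},{"dr":[0,0,0],"offset":[0.01,0.051,0.0155],"claw":1},{"dr":[0,0,0],"offset":[0.025,0.051,0.0155],"claw":1},{"dr":[0,0,0],"offset":[0.035,0.051,0.0155],"claw":1},{"dr":[0,0,0],"offset":[0.04,0.051,0.0155],"claw":1},{"dr":[0,0,0],"offset":[0.04,0.051,0.0155],"claw":1},{"dr":[0,0,0],"offset":[0.04,0.051,0.0155],"claw":1}]'
python3 - <<'E'
from h import *
upd([0,.435,-.039],[.2875,0,0]);print(cmd()[0]); upd([.04,.051,.0155],[0,0,0]); im,C=snap("wrist","w24")
gc(608.8,-173,66,np.radians(-103.2))
E
```

```text
time: 34.85
tcp_pos: [599.4, -122.8, 148.5]
tool_rot: [0.082, -0.701, 0.082, 0.703]
force: [0.7, -0.1, -1.0]
gripper_width: 65.7
time: 35.85
tcp_pos: [574.1, -165.8, 110.2]
tool_rot: [-0.081, 0.702, -0.081, -0.702]
force: [-0.1, -0.5, -0.7]
gripper_width: 65.4
[ 600.81498513 -120.0213805   150.216     ]
cmd [ 574.1 -166.1  110.2] yaw -103.2 | meas [ 574.3 -165.9  110.5] yaw -103.2 q7 -1.87 F [-0.2  0.2 -0.8] w 65.7 t 35.9 v 0.007
offset [ 0.0442 -0.0012 -0.0354] dr [-0.  0. -0.] rows 1.1 0.0
```

View pics/w24.png

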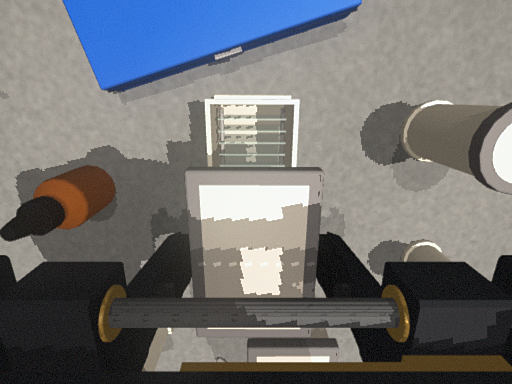

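Run:
```python
from h import *
im,C=load("wrist","w24"); 
cv2.imwrite("pics/w24a.png",cv2.resize(im[85:185,190:320],None,fx=6,fy=6,interpolation=cv2.INTER_CUBIC))
a=np.radians(-13.2); u=np.array([np.cos(a),np.sin(a)]); v=np.array([-u[1],u[0]])
c=np.array([609,-173.]); 
P=[[*(c+u*45+s*29*v),70] for s in(1,-1)]; print(proj(C,P).round(1))
```

```text
[[204.6  99. ]
 [299.4  99.2]]
```

View pics/w24a.png

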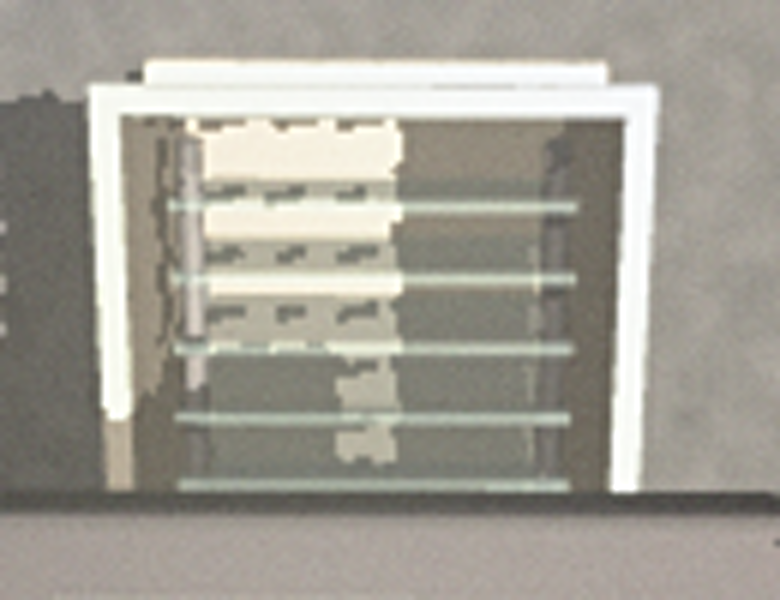

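```bash
python3 -m crank '[{"dr":[0,0,0],"offset":[0,-0.0005,-0.01],"claw":1},{"dr":[0,0,0],"offset":[0,-0.001,-0.025],"claw":1},{"dr":[0,0,0],"offset":[0,-0.0012,-0.033],"claw":1},{"dr":[0,0,0],"offset":[0,-0.0012,-0.0355],"claw":1},{"dr":[0,0,0],"offset":[0,-0.0012,-0.0355],"claw":1},{"dr":[0,0,0],"offset":[0.005,-0.0012,-0.0355],"claw":1},{"dr":[0,0,0],"offset":[0.012,-0.0012,-0.0355],"claw":1},{"dr":[0,0,0],"offset":[0.02,-0.0012,-0.0355],"claw":1},{"dr":[0,0,0],"offset":[0.025,-0.0012,-0.0355],"claw":1},{"dr":[0,0,0],"offset":[0.025,-0.0012,-0.0355],"claw":1}]'; python3 -m crank '[{"dr":[0,0,0],"offset":[0,0,0],"claw":1},{"dr":[0,0,0],"offset":[0.003,0,0],"claw":1},{"dr":[0,0,0],"offset":[0.006,0,0],"claw":1},{"dr":[0,0,0],"offset":[0.009,0,0],"claw":1},{"dr":[0,0,0],"offset":[0.012,0,0],"claw":1},{"dr":[0,0,0],"offset":[0.015,0,0],"claw":1},{"dr":[0,0,0],"offset":[0.018,0,0],"claw":1},{"dr":[0,0,0],"offset":[0.019,0,0],"claw":1},{"dr":[0,0,0],"offset":[0.019,0,0],"claw":1},{"dr":[0,0,0],"offset":[0.019,0,0],"claw":1}]'
python3 - <<'E'
from h import *
upd([.025,-.0012,-.0355],[0,0,0]); upd([.019,0,0],[0,0,0]); im,C=snap("wrist","w25")
gc(609,-173,66,np.radians(-103.2))
E
```

```text
time: 36.9
tcp_pos: [607.8, -172.7, 84.0]
tool_rot: [0.081, -0.702, 0.081, 0.703]
force: [0.4, -0.1, -1.2]
gripper_width: 65.6
time: 37.9
tcp_pos: [608.8, -172.9, 66.3]
tool_rot: [-0.081, 0.702, -0.081, -0.702]
force: [-0.4, -0.7, -1.1]
gripper_width: 65.7
cmd [ 608.9 -173.1   66.2] yaw -103.2 | meas [ 608.8 -172.9   66.3] yaw -103.2 q7 -1.88 F [-0.2  0.7 -0.9] w 65.4 t 37.95 v 0.002
offset [ 0.0002 -0.0001 -0.0001] dr [-0.  0. -0.] rows 0.0 0.0
```

View pics/w25.png

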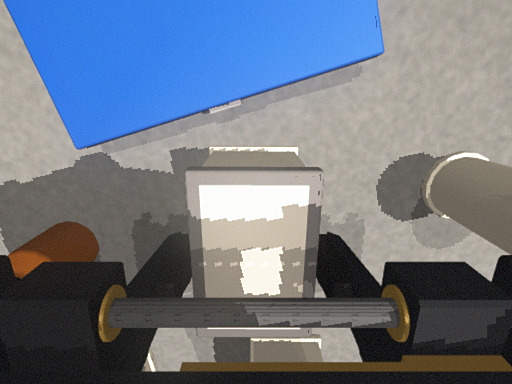

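```bash
python3 -m crank '[{"dr":[0,0,0],"offset":[0.0005,0,0],"claw":-1},{"dr":[0,0,0],"offset":[0.0005,0,0],"claw":-1},{"dr":[0,0,0],"offset":[0.0005,0,0],"claw":-1},{"dr":[0,0,0],"offset":[0.0005,0,0],"claw":-1},{"dr":[0,0,0],"offset":[-0.015,0,0],"claw":-1},{"dr":[0,0,0],"offset":[-0.05,0,0],"claw":-1},{"dr":[0,0,0],"offset":[-0.095,0,0],"claw":-1},{"dr":[0,0,0],"offset":[-0.135,0,0.03],"claw":-1},{"dr":[0,0,0],"offset":[-0.17,0,0.07],"claw":-1},{"dr":[0,0,0],"offset":[-0.19,0,0.1],"claw":-1}]'; python3 -m crank '[{"dr":[-0.1,0,0],"offset":[-0.01,0,0.015],"claw":-1},{"dr":[-0.2,0,0],"offset":[-0.02,0,0.03],"claw":-1},{"dr":[-0.23,0,0],"offset":[-0.02,0,0.04],"claw":-1},{"dr":[-0.23,0,0],"offset":[-0.02,0,0.04],"claw":-1},{"dr":[-0.23,0,0],"offset":[-0.02,0,0.04],"claw":-1},{"dr":[-0.23,0,0],"offset":[-0.02,0,0.04],"claw":-1},{"dr":[-0.23,0,0],"offset":[-0.02,0,0.04],"claw":-1},{"dr":[-0.23,0,0],"offset":[-0.02,0,0.04],"claw":-1},{"dr":[-0.23,0,0],"offset":[-0.02,0,0.04],"claw":-1},{"dr":[-0.23,0,0],"offset":[-0.02,0,0.04],"claw":-1}]'
python3 - <<'E'
from h import *
snap("wrist","w26"); snap("scene","s26"); print(tool()[0],np.abs(r.observe()["joint_velocities"]).max())
im=cv2.imread("pics/s26.png"); cv2.imwrite("pics/s26a.png",cv2.resize(im[120:270,80:280],None,fx=4,fy=4,interpolation=cv2.INTER_CUBIC))
E
```

```text
time: 38.95
tcp_pos: [510.9, -149.6, 259.6]
tool_rot: [-0.081, 0.704, -0.081, -0.701]
force: [0.3, -0.1, 0.4]
gripper_width: 88.1
time: 39.95
tcp_pos: [472.4, -141.0, 276.1]
tool_rot: [0.0, -0.707, -0.0, 0.707]
force: [-0.3, 0.1, 0.1]
gripper_width: 88.7
[ 472.39348108 -140.96823514  276.13888344] 0.0025026358830966627
```

View pics/w26.png

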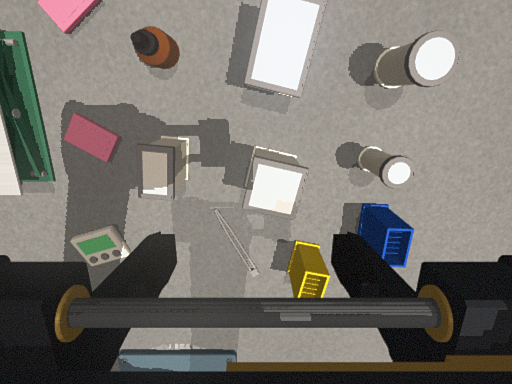

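View pics/s26a.png

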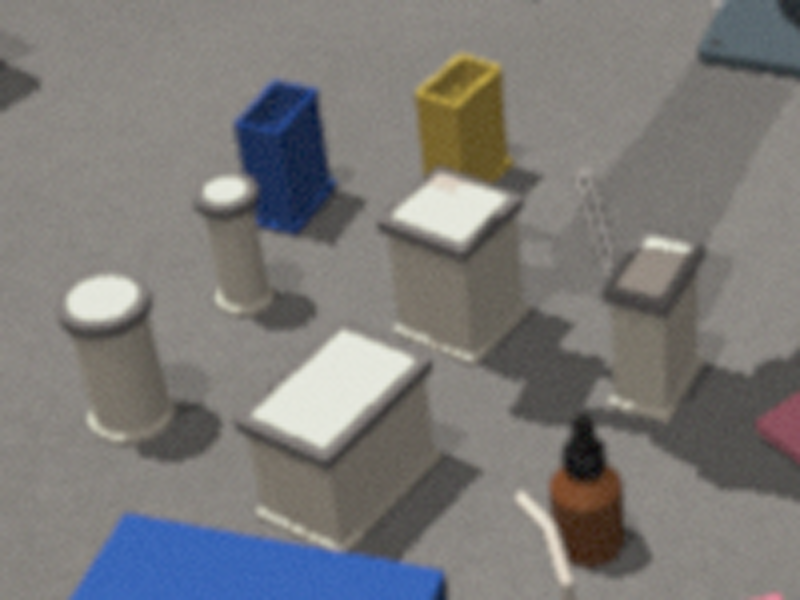

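Run:
```python
from rect import *
im,C=load("wrist","w26")
g=im.min(axis=2); m=(g>215).astype(np.uint8)
cs,_=cv2.findContours(m,cv2.RETR_EXTERNAL,cv2.CHAIN_APPROX_NONE)
for c in cs:
    if cv2.contourArea(c)<300: continue
    u=c[:,0].mean(0); 
    z=80 if u[0]<320 and u[1]<100 else 90 if u[1]>150 and u[0]>330 else 95
    P=onplane(C,c[:,0],z)[:,:2].astype(np.float32); print(u.round(),z,np.round(cv2.minAreaRect(P)[0],1),np.round(cv2.minAreaRect(P)[1],1),round(cv2.minAreaRect(P)[2],1), "touches top" if c[:,0,1].min()<2 else "")
cv2.imwrite("pics/w26t.png",cv2.resize(im[0:110,220:340],None,fx=5,fy=5,interpolation=cv2.INTER_CUBIC))
cv2.imwrite("pics/w26s.png",cv2.resize(im[130:210,130:200],None,fx=6,fy=6,interpolation=cv2.INTER_CUBIC))
```

```text
[274. 188.] 95 [ 450.6 -165.9] [52.1 52. ] 77.1 
[399. 172.] 90 [ 469.7 -311.8] [26.  24.5] 9.5 
[435.  58.] 95 [ 592.3 -327.6] [39.4 39.6] 71.7 
[284.  42.] 80 [ 609.2 -173. ] [52.2 84.4] 76.7 touches top
```

View pics/w26t.png

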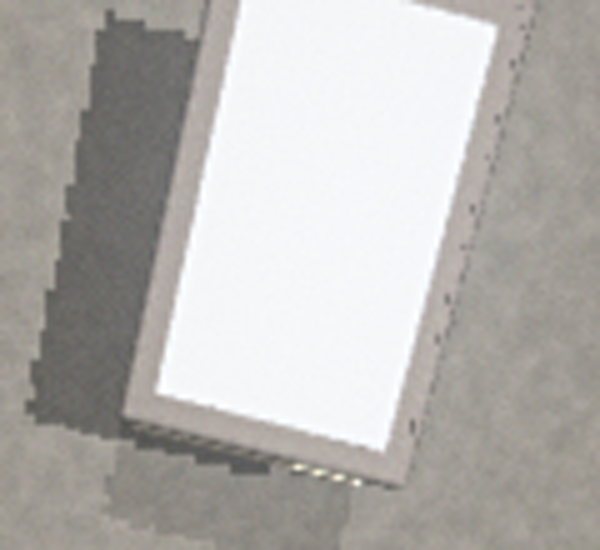

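View pics/w26s.png

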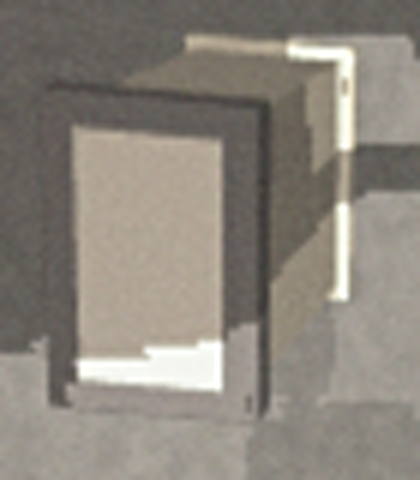

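All five are within about 0.6 mm and 0.5° of their jars, and the arm is clear at z 276. Handing in.

Run:
```python
from rig import r
print(r.sign_off(), r.observe()["time"])
```

```text
the job is handed in; nothing more can be done
the job is handed in; nothing more can be done
```

I took both piles apart and closed all five jars with their own covers, in the order slim, square, small round, larger round, trough. The job was handed in at about 40 s of the 128 s allowed, with the gripper open and well clear. The pink covers and the blue and yellow jars were left alone.

**Position checks:** wrist-camera measurements after release put each cover within about 1 mm of its jar's centre. The slim, square and trough covers were within about 0.5° of their jars' angle. The slim cover was measured right after release and only looked at again in the final view. The trough's inlay just touched the top edge of the final picture, but its measured size and centre still matched.

**Level checks:** the final scene picture shows all five covers lying flat on their jars. I judged this by eye rather than measuring it.

**Forces and slips:** the force readings between moves stayed within about 3 N. The one slip was a wrong-direction shift while carrying the trough cover, which stopped it about 35 mm short of its jar. It touched nothing, and I saw it in the wrist picture and corrected it before lowering.

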